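Close up two hydraulic filters after an element change

ROBOT

A 7-joint arm with a two-finger parallel gripper is mounted at the origin on the work surface. World frame = base frame: x ahead of the robot, y to its left, z up, the work surface at z = 0. Lengths are in m, angles in rad, forces in N, time in s.
With the tool pointing down it reaches from about 0.425 to 0.875 m from the base axis. Payload 4.7 kg.
Tool frame: the origin (TCP) lies at the very end of the fingers, on their centre line; the grasp point (between the pads) lies 19 mm behind it; z points along the fingers, y is the line along which they close (so a half turn about z gives the same grasp; the last joint's range is limited). The gripper opens to 87 mm and grips with 3 to 60 N. Pads are 19 mm wide; open, the fingers measure 117 mm over their backs; the gripper's body (75 mm by 190 mm) begins 51 mm behind the grasp point.
Start: joints at [-1.283, 0.321, -0.07, 1.45, 0.023, 1.371, -0.057], TCP at [0.176, 0.626, 0.187] pointing down, gripper open.
Joint ranges: [-2.86, 2.86], [-0.3, 2.09], [-1.38, 1.24], [0.06, 2.45], [-1.56, 4.7], [0.09, 2.05], [-2.69, 2.69]. Speed limits (rad/s): [2.57, 2.57, 3.14, 3.14, 3.14, 3.14, 3.14].

INTERFACE

Orientations are given as a rotation vector (axis times angle).
In Python, from station import robot, vision, job, spotter gives the robot as it stands.
- The arm moves only by the tool step_arm, never from a script. Its argument "motion" is text: rows parted by semicolons, each of 7 numbers parted by spaces: the turn, a rotation vector about the tool's x, y, z in rad, then the shift along the tool's x, y, z in m, then the finger opening in m, from 0 to 0.087. In form: ax ay az dx dy dz fingers; .... A call has 1 to 12 rows; each row is the pose to reach, as a shift and turn from the pose commanded when the call began, along the tool's axes at that moment; what a row does not reach only later rows make up. A row lasts 1/12 s, in which the tool goes at most 41.7 mm and 7.16 degrees, less where a joint would pass 70% of its speed; a pose out of reach is approached as far as the arm can. A call with a gripper value outside its range is refused whole. The fingers move at their own pace and stop on an object; the grip force is fixed at half the most. Time passes only in rows, so rows that repeat a pose let the fingers close. It gives the time, the measured TCP pose, the force, the opening and the grip force at its end, in the units of the state.
- robot.get_obs(): the state, without advancing time (a new reading comes with each control period).
- vision.read_camera(name): name is "scene" or "top" or "wrist"; returns the picture (480x640x3 uint8, red, green, blue); there is no depth.
- vision.camera_params(name): a dict with "intrinsics" (3x3 intrinsics, pixels), "world_to_cam" (4x4, takes a point from world to camera coordinates). Camera axes: x right, y down, z forward; pixel columns grow to the right and rows downward; lengths in m; the calibration is good to about 2 mm. A picture is of the moment at which its call begins: read the wrist's pose just before it. camera_params takes no time and is no camera call; for the wrist camera it gives the pose at the moment of the call.
- job.job_done(): hands the job in; it is judged then, once.
Trained networks look in the newest picture that a camera, given by its name, has taken for a name from the list of things; names that differ only in an ending like _2 or _b are one class to them, and where a whole thing is asked for, a point or a joint stands for the part that bears it (a point fixed in the world has none). Each returns a list of dicts, best first, with "confidence" (0 to 1); they miss things now and then, are a little off and sometimes report something else, mostly with a low value. They report only what shows in the picture. A call takes as long as a camera call. They do not tell look-alikes from the thing itself.
- spotter.cut_out(target, camera): "pixels" (480x640 bool, what is visible of it) and "at" ([column, row] in pixels, amid what is visible of it).
The state is a dict: "clock": time; "qpos": joint angles; "joint_vel": joint speeds; "joint_torque": joint torques, N m; "position": TCP position; "tool_rot": TCP orientation; "contact_force": force on the tool from outside, world axes, zero at the start; "torque": the same for the moment, N m; "opening": finger opening in m; "gripper_force": force on a finger pad.
Only numpy, scipy, OpenCV 4.12 (cv2) and the standard library are available. Lean on these libraries where they do the work, as an engineer would, in place of code of your own. Each camera call takes 0.05 s, during which the arm holds its last target. There are 200 camera calls.

TASK

The two crane hydraulic filters on the bench stand open. Stand the large filter element in the large bowl, then drop the magnet insert into the hole of that element, and then put the large cover on; stand the small element in the small bowl and put the small cover on it. Both covers must sit fully home on their bowls, ready for the clamp rings, and the shackle and the spirit level vial block stay where they lie.

Things in the scene. Friction and masses are not known exactly. Their poses are not given: they have to be found in the camera images.
- bowl_large: Large filter bowl, fixed to the bench: grey round pot, open at the top, 70 mm high, with a bright aluminium flange 124 mm across round its mouth and a pipe union on two sides. Mouth and inside 94 mm across, inner floor 8 mm above the underside, so 62 mm deep. Origin: centre of the underside (on the bench); z up along the pot's axis.
- bowl_small: Small filter bowl, fixed to the bench: same form, 62 mm high, flange 98 mm across, mouth and inside 72 mm across, inner floor 8 mm above the underside, so 54 mm deep. Origin: centre of the underside (on the bench); z up along the axis.
- element_large: Large filter element, loose, upright: pleated off-white paper cylinder 76 mm across, 50 high, steel end caps; on top a round steel neck to grip, 48 across, 26 high (76 mm in all). Open hole 32 across, 46 deep, down from the neck's top. 0.35 kg. Origin: centre of the underside; z up. In the large bowl it has 9 mm play all round and its neck stands 14 mm above the mouth.
- element_small: Small filter element, loose, upright: pleated off-white paper cylinder 54 mm across, 42 high, steel end caps; on top a solid round steel neck to grip, 24 across, 26 high (68 mm in all). 0.2 kg. Origin: centre of the underside; z up. In the small bowl it has 9 mm play all round and its neck stands 14 mm above the mouth.
- magnet: Magnet insert, loose, standing on its stem: dark round stem 22 mm across, 34 long, then a steel collar 40 across, 4 thick, then a round black grip 20 across, 14 high (52 mm in all). 0.16 kg; it does not pull on other parts. Origin: centre of the stem's lower end; z up. The stem enters the large element's hole with 5 mm play until the collar rests on the neck's top.
- cover_large: Large aluminium cover, loose, right way up. From the bottom: lip 84 mm across, 6 deep; flange 124 across, 7 thick; dome 84 across up to 48; solid round boss to grip, 32 across, 20 high (68 mm in all). The lip enters the large bowl's mouth with 5 mm play until the flange rests on the rim. Hollow: 76 across, 42 up from the bottom. 0.55 kg. Origin: centre of the lip's lower edge; z up.
- cover_small: Small aluminium cover, loose, right way up. From the bottom: lip 62 mm across, 6 deep; flange 98 across, 6 thick; dome 62 across up to 30; solid round boss to grip, 28 across, 20 high (50 mm in all). The lip enters the small bowl's mouth with 5 mm play until the flange rests on the rim. Hollow: 54 across, 25 up from the bottom. 0.32 kg. Origin: centre of the lip's lower edge; z up.
- shackle: Orange bow shackle with a steel pin, lying flat among the parts, about 80 mm by 75 mm and 26 mm high; to be left alone. Origin: near its middle, on the bench.
- vial_block: Brass spirit level vial block with a green glass vial on top, 78 mm (its x) by 24 mm by 25 mm high; to be left alone. Origin: centre of the underside.
Mind the look-alikes: they are no part of the job. What is shaped like the bowl_small but blue is not meant. Leave any orange look-alike of the element_large alone.

How it is judged:
On the way, in this order (a step that is already met when the one before it is completed fails the run):
1. the large element stands in the large bowl (z of element_large in the frame of bowl_large between 0.004 and 0.012 m and horizontal distance between element_large and bowl_large below 0.013 m and angle between element_large's own z axis and vertical below 0.08 rad), for 0.2 s.
2. the magnet insert is down in the large element's hole, in the bowl (all of step 1 and z of magnet in the frame of element_large between 0.038 and 0.046 m and horizontal distance between magnet and element_large below 0.008 m and angle between magnet's own z axis and vertical below 0.1 rad), for 0.2 s.
3. the large cover sits home on the large bowl, over element and magnet insert (all of step 2 and z of cover_large in the frame of bowl_large between 0.061 and 0.067 m and horizontal distance between cover_large and bowl_large below 0.009 m and angle between cover_large's own z axis and vertical below 0.06 rad), for 0.2 s.
At the end, for the whole second after the job is handed in: In each bowl its element stands upright on the floor (4 mm in height, 13 mm sideways); the magnet insert is in the large element, collar on the neck (4 mm, 8 mm sideways); each cover lies flat on its own bowl's rim, lip in the mouth (3 mm, 9 mm sideways, 0.06 rad). All released, at rest (all of step 3 and z of element_small in the frame of bowl_small between 0.004 and 0.012 m and horizontal distance between element_small and bowl_small below 0.013 m and angle between element_small's own z axis and vertical below 0.08 rad and z of cover_small in the frame of bowl_small between 0.053 and 0.059 m and horizontal distance between cover_small and bowl_small below 0.009 m and angle between cover_small's own z axis and vertical below 0.06 rad and linear speed of each of element_large, element_small, magnet, cover_large, cover_small below 0.02 m/s and angular speed of each of element_large, element_small, magnet, cover_large, cover_small below 0.2 rad/s); the robot touches nothing.
It fails at once if the shackle is shifted by more than 25 mm (distance of shackle from where it was at the start of the episode above 0.025 m).
It fails at once if the level vial block is shifted by more than 25 mm (distance of vial_block from where it was at the start of the episode above 0.025 m).
It also fails if it takes over 141 s, if anything falls off the work surface, if the arm or the gripper's body presses on something with over 40 N, if the wrist force passes 120 N, or if a joint passes its speed limit or range.

## Working session

There is one attempt and no reset: what is moved stays moved. The work goes in short steps, Python scripts to look and compute and a tool call to move; the robot and the scene stay as the last step left them, time stands still between calls to the robot, and variables do not carry over. Pictures are saved under pics/ and viewed, at most 14 in all, crops included, and the job is handed in when it is done.

Besides the shell and the picture viewer there is one more tool, called after "Emit:" by a JSON object that holds its "op" and its "data", one argument or row to a line. step_arm: Moves the arm, as the interface text tells. Its arguments: {"type":"object","properties":{"motion":{"type":"string"}},"required":["motion"]}

```bash
ls; mkdir -p pics
python3 - <<'E'
from station import robot, vision
import cv2, numpy as np
o=robot.get_obs(); print(o)
ims=[]
for c in ("scene","top","wrist"):
    p=vision.camera_params(c); print(c,np.round(p["intrinsics"],1).tolist(),np.round(p["world_to_cam"],3).tolist())
    cv2.imwrite(f"pics/{c}0.png",cv2.cvtColor(vision.read_camera(c),cv2.COLOR_RGB2BGR))
E
```

```text
pics
{'clock': 0.0, 'qpos': array([-1.28289918,  0.3217794 , -0.07006024,  1.45168673,  0.0225941 ,
        1.37080957, -0.05689041]), 'joint_vel': array([ 0.00059842, -0.00034398, -0.00012567,  0.00066364,  0.0003659 ,
        0.00016885, -0.00217011]), 'joint_torque': array([ 8.59646898e-04, -4.91298401e+01, -4.03448185e-01, -3.12510216e+01,
       -6.39889506e-02,  4.41322848e-02,  1.79445210e-04]), 'position': array([0.17564741, 0.62516345, 0.18638382]), 'tool_rot': array([-4.28690921e-01, -3.11204647e+00,  2.96892285e-03]), 'contact_force': array([ 0.07568308, -0.70433514,  0.71061665]), 'torque': array([ 0.00203724, -0.03339226, -0.06554353]), 'gripper_force': 0.0, 'opening': 0.087098819235594}
scene [[444.8, 0.0, 315.1], [0.0, 444.8, 238.2], [0.0, 0.0, 1.0]] [[-0.053, 0.999, 0.011, 0.035], [0.497, 0.036, -0.867, -0.188], [-0.866, -0.041, -0.498, 1.264], [0.0, 0.0, 0.0, 1.0]]
top [[584.9, 0.0, 321.7], [0.0, 584.9, 244.7], [0.0, 0.0, 1.0]] [[0.012, -1.0, 0.01, -0.024], [-0.993, -0.013, -0.118, 0.461], [0.118, -0.008, -0.993, 1.105], [0.0, 0.0, 0.0, 1.0]]
wrist [[345.6, 0.0, 314.0], [0.0, 345.6, 243.4], [0.0, 0.0, 1.0]] [[0.27, 0.963, -0.002, -0.65], [0.93, -0.26, 0.259, -0.031], [0.249, -0.071, -0.966, 0.391], [0.0, 0.0, 0.0, 1.0]]
```

View pics/top0.png

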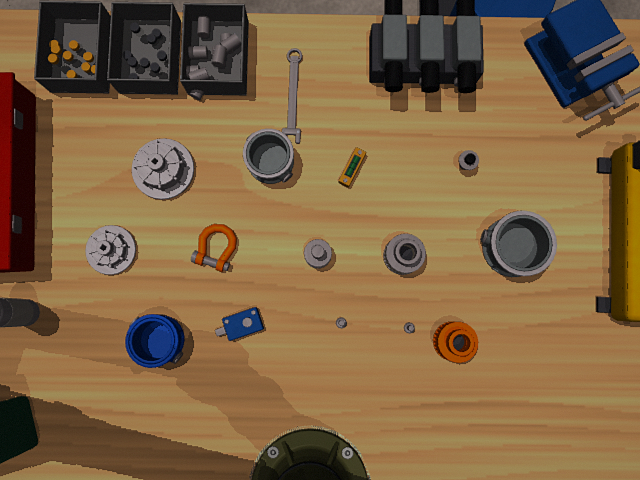

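View pics/scene0.png

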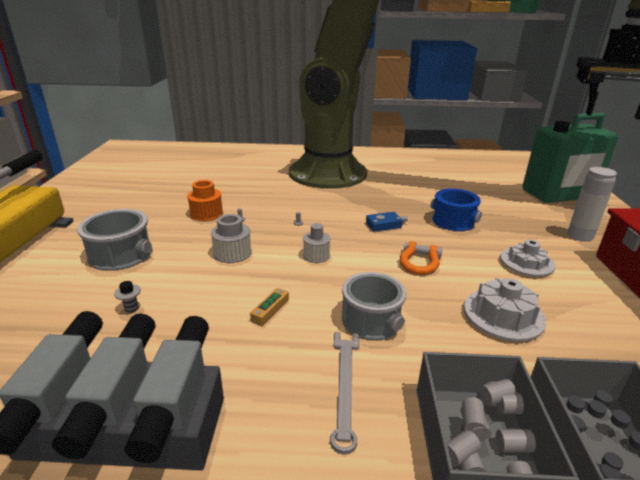

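The top picture shows these candidates:
- **Elements:** element_large (405,254); its orange look-alike (457,342) is ruled out. element_small (318,254).
- **Bowls:** bowl_large (519,246). bowl_small, grey, (270,157); the blue one (155,341) is ruled out.
- **Covers:** cover_large (163,168) and cover_small (111,249).
- **Magnet:** (468,161). The small studs at (341,322) and (409,328) are not it.
- **Leave alone:** vial block (352,166) and shackle (217,248).

Next I'll fit silhouettes in both the top and scene views.

```bash
cat > h.py <<'E'
import numpy as np, cv2
from scipy.optimize import minimize
from scipy.spatial.transform import Rotation as R
from station import robot, vision, job, spotter
# stacks of (z0,z1,radius) in mm
M={"bowl_large":[(0,60,51),(60,70,62)],"bowl_small":[(0,53,39),(53,62,49)],
"element_large":[(0,50,38),(50,76,24)],"element_small":[(0,42,27),(42,68,12)],
"magnet":[(0,34,11),(34,38,20),(38,52,10)],
"cover_large":[(0,6,42),(6,13,62),(13,48,42),(48,68,16)],
"cover_small":[(0,6,31),(6,12,49),(12,30,31),(30,50,14)]}
def proj(P,p):
    c=(p["world_to_cam"]@np.c_[P,np.ones(len(P))].T)[:3]; u=p["intrinsics"]@c
    return (u[:2]/u[2]).T
def sil(name,xyz,p):
    m=np.zeros((480,640),np.uint8); a=np.linspace(0,2*np.pi,48,endpoint=False)
    for z0,z1,r in M[name]:
        c=np.array([[xyz[0]+r/1e3*np.cos(t),xyz[1]+r/1e3*np.sin(t),xyz[2]+z/1e3] for z in (z0,z1) for t in a])
        h=cv2.convexHull(proj(c,p).astype(np.float32))
        cv2.fillConvexPoly(m,np.round(h*16).astype(np.int32),255,cv2.LINE_AA,4)
    return m/255.
def ray(px,p,z):
    W=p["world_to_cam"]; d=W[:3,:3].T@np.linalg.inv(p["intrinsics"])@np.r_[px,1]; c=-W[:3,:3].T@W[:3,3]
    return c+d*(z-c[2])/d[2]
def fit(name,views,x0):  # views: list of (mask,params)
    f=lambda x:sum(1-np.minimum(s:=sil(name,x,p),m).sum()/np.maximum(s,m).sum() for m,p in views)
    r=minimize(f,x0,method="Nelder-Mead",options=dict(initial_simplex=np.array(x0)+np.vstack([np.zeros(3),np.eye(3)*.012]),xatol=1e-4,fatol=1e-5))
    return r.x,r.fun/len(views)
def mask(name,cam,near):
    L=[d for d in spotter.cut_out(name,cam) if np.hypot(*(np.array(d["at"])-near))<40]
    return (L[0]["pixels"].astype(float),L[0]["confidence"],L[0]["at"]) if L else None
def go(x,y,z,yaw=None):
    """print shift in tool axes from the measured pose to world TCP x,y,z"""
    o=robot.get_obs(); Rt=R.from_rotvec(o["tool_rot"])
    print("t",round(o["clock"],2),"q",np.round(o["qpos"],2),"shift",np.round(Rt.inv().apply(np.array([x,y,z])-o["position"]),4))
E
cat > meas.py <<'E'
from h import *
import json
at={"bowl_large":(519,246),"bowl_small":(270,157),"element_large":(405,254),"element_small":(318,254),"magnet":(468,161),"cover_large":(163,168),"cover_small":(111,249)}
vision.read_camera("top"); vision.read_camera("scene")
pt,ps=vision.camera_params("top"),vision.camera_params("scene"); out={}
for n,px in at.items():
    x0=ray(px,pt,.03); mt=mask(n,"top",px); ms=mask(n,"scene",proj(x0[None],ps)[0])
    x0[2]=0; V=[(m[0],p) for m,p in ((mt,pt),(ms,ps)) if m]
    if not V: print(n,"missed"); continue
    x,e=fit(n,V,x0); out[n]=x.tolist()
    print(n,np.round(x,4),"err",round(e,3),[ (round(m[1],2),np.round(m[2])) if m else None for m in (mt,ms)], "top-only",np.round(fit(n,V[:1],x)[0],4), "r",round(np.hypot(*x[:2]),3))
json.dump(out,open("pos.json","w"))
E
python3 meas.py
```

```text
bowl_large [ 0.4648 -0.394  -0.004 ] err 0.077 [(0.65, array([519., 244.])), (0.63, array([116., 241.]))] top-only [ 0.4609 -0.3849  0.0174] r 0.609
bowl_small [0.6282 0.0861 0.0061] err 0.08 [(0.78, array([268., 154.])), None] top-only [0.625  0.0848 0.0162] r 0.634
element_large [ 0.4447 -0.1766 -0.0034] err 0.095 [(0.67, array([406., 259.])), (0.93, array([233., 243.]))] top-only [ 0.4537 -0.1895 -0.0759] r 0.478
element_small [ 0.4443 -0.0095 -0.002 ] err 0.117 [(0.62, array([320., 253.])), (0.85, array([318., 244.]))] top-only [ 0.4517 -0.0103 -0.0672] r 0.444
magnet [ 0.6314 -0.3029 -0.0014] err 0.217 [(0.69, array([468., 161.])), (0.68, array([129., 296.]))] top-only [ 0.6779 -0.348  -0.1646] r 0.7
cover_large [ 0.6106  0.3024 -0.0026] err 0.087 [(0.57, array([161., 168.])), (0.63, array([505., 313.]))] top-only [ 0.6291  0.3194 -0.0658] r 0.681
cover_small [ 0.4488  0.3967 -0.0016] err 0.062 [(0.89, array([110., 251.])), (0.73, array([528., 258.]))] top-only [ 0.4516  0.4057 -0.0292] r 0.599
```

```bash
python3 -c "
from h import *
go(.5,.35,.25)"
```

```text
t 0.95 q [-1.28  0.32 -0.07  1.45  0.02  1.37 -0.06] shift [-0.3867 -0.1779 -0.0625]
```

Emit:
{"op": "step_arm", "data": {
  "motion": "0 0 0 -0.386 -0.178 -0.062 0.087;0 0 0 -0.386 -0.178 -0.062 0.087;0 0 0 -0.386 -0.178 -0.062 0.087;0 0 0 -0.386 -0.178 -0.062 0.087;0 0 0 -0.386 -0.178 -0.062 0.087;0 0 0 -0.386 -0.178 -0.062 0.087;0 0 0 -0.386 -0.178 -0.062 0.087;0 0 0 -0.386 -0.178 -0.062 0.087;0 0 0 -0.386 -0.178 -0.062 0.087;0 0 0 -0.386 -0.178 -0.062 0.087;0 0 0 -0.386 -0.178 -0.062 0.087;0 0 0 -0.386 -0.178 -0.062 0.087"
}}

```text
clock: 1.95
position: [0.5039, 0.345, 0.2503]
tool_rot: [0.443, 3.107, -0.001]
contact_force: [-0.8, -0.7, -0.5]
opening: 0.0868
gripper_force: 0.0
```

```bash
cat > wv.py <<'E'
# wrist view: fit things with wrist alone (z fixed 0) and compare
from h import *
import json,sys
pos=json.load(open("pos.json")); robot.get_obs(); p=vision.camera_params("wrist"); im=vision.read_camera("wrist")
print("tcp",np.round(robot.get_obs()["position"],4),"cam",np.round(-p["world_to_cam"][:3,:3].T@p["world_to_cam"][:3,3],3),"fwd",np.round(p["world_to_cam"][2,:3],2))
for n in sys.argv[2:]:
    x=np.array(pos[n]); x[2]=0; m=mask(n,"wrist",proj(x[None]+[[0,0,.03]],p)[0])
    if not m: print(n,"missed"); continue
    f=lambda v:1-np.minimum(s:=sil(n,[v[0],v[1],0],p),m[0]).sum()/np.maximum(s,m[0]).sum()
    r=minimize(f,x[:2],method="Nelder-Mead",options=dict(initial_simplex=x[:2]+np.array([[0,0],[.01,0],[0,.01]]),xatol=1e-4,fatol=1e-5))
    print(n,np.round(r.x,4),"err",round(r.fun,3),"conf",round(m[1],2),"free z",np.round(fit(n,[(m[0],p)],[*r.x,0.])[0],4))
if sys.argv[1]!="-": cv2.imwrite(f"pics/{sys.argv[1]}.png",cv2.cvtColor(im,cv2.COLOR_RGB2BGR))
E
python3 wv.py w1 cover_large cover_small bowl_small; python3 -c "
from h import *
go(.445,-.177,.22);go(.5,.05,.25)"
```

```text
tcp [0.501  0.3481 0.2498] cam [0.435 0.366 0.448] fwd [ 0.25 -0.07 -0.97]
cover_large [0.6116 0.3017] err 0.297 conf 0.67 free z [ 0.6289  0.2941 -0.0719]
cover_small [0.449  0.3966] err 0.055 conf 0.71 free z [ 0.4487  0.3976 -0.0126]
bowl_small missed
t 2.15 q [-0.81  0.21  0.18  1.47 -0.04  1.47  0.67] shift [-0.0909 -0.5238  0.0288]
t 2.15 q [-0.81  0.21  0.18  1.47 -0.04  1.47  0.67] shift [-0.0832 -0.2903 -0.0011]
```

View pics/w1.png

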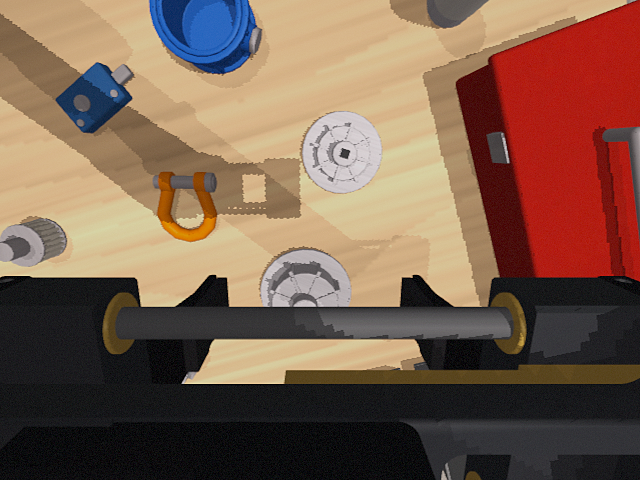

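Emit:
{"op": "step_arm", "data": {
  "motion": "0 0 0 -0.08 -0.3 0 0.087;0 0 0 -0.08 -0.3 0 0.087;0 0 0 -0.08 -0.3 0 0.087;0 0 0 -0.08 -0.3 0 0.087;0 0 0 -0.08 -0.3 0 0.087;0 0 0 -0.08 -0.3 0 0.087;0 0 0 -0.08 -0.3 0 0.087;0 0 0 -0.15 -0.47 0 0.087;0 0 0 -0.15 -0.47 0 0.087;0 0 0 -0.15 -0.47 0 0.087;0 0 0 -0.15 -0.47 0 0.087;0 0 0 -0.15 -0.47 0 0.087"
}}

```text
clock: 3.15
position: [0.5166, -0.1437, 0.2497]
tool_rot: [0.425, 3.112, 0.001]
contact_force: [1.1, -0.7, 0.9]
opening: 0.0867
gripper_force: 0.0
```

```bash
python3 wv.py w2 element_large element_small bowl_large; python3 -c "
from h import *
go(.445,-.177,.12);go(.445,-.177,.054)"
```

```text
tcp [ 0.516  -0.1526  0.2498] cam [ 0.448 -0.124  0.447] fwd [ 0.25 -0.07 -0.97]
element_large [ 0.445  -0.1757] err 0.05 conf 0.89 free z [ 0.4447 -0.1778 -0.0108]
element_small [ 0.4437 -0.0098] err 0.087 conf 0.67 free z [ 0.4435 -0.0037 -0.0204]
bowl_large [ 0.4632 -0.3907] err 0.083 conf 0.62 free z [ 0.4637 -0.3811  0.0131]
t 3.35 q [-0.36  0.05  0.61  1.66 -0.03  1.45  1.55] shift [ 0.0595 -0.0532  0.1292]
t 3.35 q [-0.36  0.05  0.61  1.66 -0.03  1.45  1.55] shift [ 0.0594 -0.0533  0.1952]
```

View pics/w2.png

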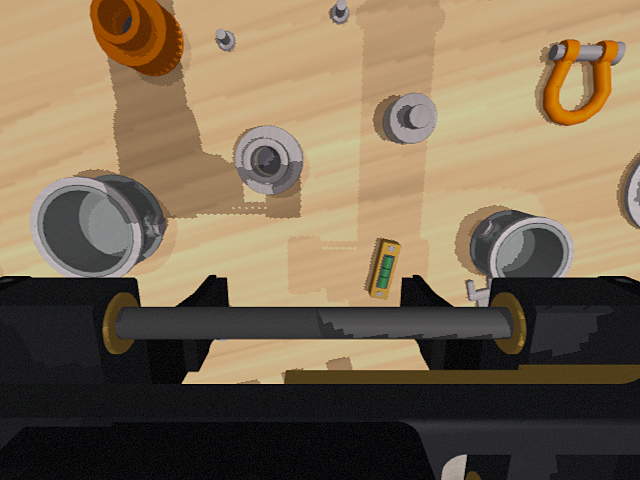

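The wrist view shows the grey element_large at (268,160) with its hole clear; the orange look-alike is at (137,30). It also shows element_small at (412,118), bowl_large at (88,228) and bowl_small at (530,250). This agrees with the two-view fit to within 1–2 mm. Next I'll move over element_large and turn the tool with the base.

Emit:
{"op": "step_arm", "data": {
  "motion": "0 0 1.2 0.06 -0.053 0.1 0.087;0 0 1.2 0.06 -0.053 0.1 0.087;0 0 1.2 0.06 -0.053 0.1 0.087;0 0 1.2 0.06 -0.053 0.1 0.087;0 0 1.2 0.06 -0.053 0.1 0.087;0 0 1.2 0.06 -0.053 0.1 0.087;0 0 1.2 0.06 -0.053 0.1 0.087;0 0 1.2 0.06 -0.053 0.1 0.087;0 0 1.2 0.06 -0.053 0.1 0.087;0 0 1.2 0.06 -0.053 0.1 0.087;0 0 1.2 0.06 -0.053 0.1 0.087;0 0 1.2 0.06 -0.053 0.1 0.087"
}}

```text
clock: 4.35
position: [0.445, -0.1754, 0.1494]
tool_rot: [-2.103, -2.333, -0.001]
contact_force: [-0.1, 0.3, 0.3]
opening: 0.087
gripper_force: 0.0
```

```bash
python3 wv.py w3 element_large bowl_large; python3 -c "
from h import *
go(.445,-.176,.12);go(.445,-.176,.054)"
```

```text
tcp [ 0.4449 -0.1759  0.1494] cam [ 0.437 -0.105  0.347] fwd [ 0.03 -0.26 -0.97]
element_large [ 0.4441 -0.1763] err 0.047 conf 0.69 free z [ 0.4444 -0.1777 -0.0078]
bowl_large missed
t 4.5 q [-0.3  -0.05  0.61  1.93  0.03  1.25  0.4 ] shift [0.0007 0.0003 0.0294]
t 4.5 q [-0.3  -0.05  0.61  1.93  0.03  1.25  0.4 ] shift [0.0007 0.0003 0.0954]
```

View pics/w3.png

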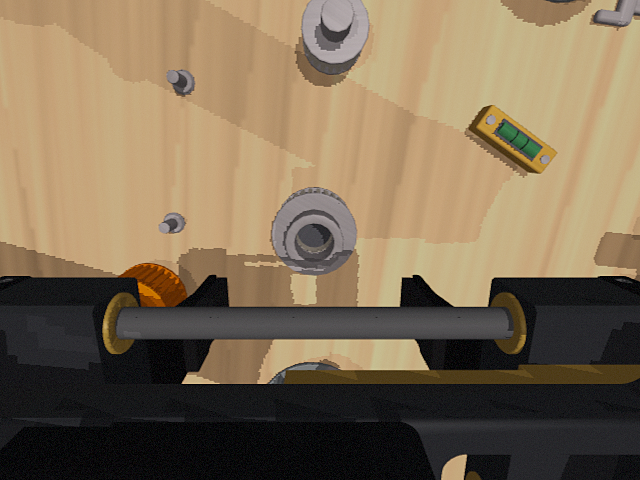

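The close view confirms the choice: grey element, hole at (315,237), centred between the fingers. Now I'll grasp it.

Emit:
{"op": "step_arm", "data": {
  "motion": "0 0 0 0.001 0 0.04 0.087;0 0 0 0.001 0 0.07 0.087;0 0 0 0.001 0 0.085 0.087;0 0 0 0.001 0 0.095 0.087;0 0 0 0.001 0 0.095 0.087;0 0 0 0.001 0 0.095 0.045;0 0 0 0.001 0 0.095 0.04;0 0 0 0.001 0 0.095 0.04;0 0 0 0.001 0 0.095 0.04;0 0 0 0.001 0 0.095 0.04;0 0 0 0.001 0 0.095 0.04;0 0 0 0.001 0 0.095 0.04"
}}

```text
clock: 5.5
position: [0.4446, -0.1768, 0.0547]
tool_rot: [2.111, 2.326, 0.001]
contact_force: [-0.6, 0.2, -0.4]
opening: 0.0481
gripper_force: 0.0
```

Emit:
{"op": "step_arm", "data": {
  "motion": "0 0 0 0 0 -0.02 0.04;0 0 0 0 0 -0.05 0.04;0 0 0 0 0 -0.09 0.04;0 0 0 0 0 -0.11 0.04;0 0 0 0 0 -0.11 0.04;0 0 0 0 0 -0.11 0.04"
}}

```text
clock: 6.0
position: [0.4453, -0.177, 0.1656]
tool_rot: [2.11, 2.325, 0.003]
contact_force: [0.3, 1.0, -0.8]
opening: 0.0403
gripper_force: 0.0
```

```bash
cat > mouth.py <<'E'
# bowl centre from the rim: triangulate with flange-top ring fit on image edges, top + scene + wrist masks of bowl, only flange-top disc outline
from h import *
import json,sys
pos=json.load(open("pos.json")); 
spec={"bowl_large":(.062,.047,.070),"bowl_small":(.049,.036,.062)}
a=np.linspace(0,2*np.pi,180,endpoint=False)
def ring(v,r,z): return np.c_[v[0]+r*np.cos(a),v[1]+r*np.sin(a),np.full(len(a),z)]
for n in sys.argv[2:]:
    ro,ri,h=spec[n]; G=[]
    for c in sys.argv[1].split(","):
        p=vision.camera_params(c); g=cv2.GaussianBlur(cv2.cvtColor(vision.read_camera(c),cv2.COLOR_RGB2GRAY).astype(np.float32),(0,0),1.2)
        G.append((c,np.hypot(cv2.Sobel(g,-1,1,0),cv2.Sobel(g,-1,0,1)),p))
    def sc(v,L):
        s=0
        for _,g,p in L:
            for r in (ro,ri):
                q=proj(ring(v,r,v[2]),p).astype(np.float32); s-=np.minimum(cv2.remap(g,q[:,:1],q[:,1:],cv2.INTER_LINEAR),60).mean()
        return s
    for L in [G]+([[x] for x in G] if len(G)>1 else []):
        best=min(((sc([pos[n][0]+dx,pos[n][1]+dy,h+dz],L),pos[n][0]+dx,pos[n][1]+dy,h+dz) for dx in np.arange(-.01,.0101,.001) for dy in np.arange(-.01,.0101,.001) for dz in (np.arange(-.008,.0081,.002) if len(L)>1 else [0])))
        print(n,[x[0] for x in L],np.round(best,4))
E
python3 mouth.py top,scene bowl_large bowl_small; python3 -c "
from h import *
print(robot.get_obs()['opening'])
go(.464,-.392,.165);go(.464,-.392,.063)"
```

```text
bowl_large ['top', 'scene'] [-1.708392e+02  4.638000e-01 -3.990000e-01  6.400000e-02]
bowl_large ['top'] [-58.253    0.4638  -0.398    0.07  ]
bowl_large ['scene'] [-1.131293e+02  4.748000e-01 -3.890000e-01  7.000000e-02]
bowl_small ['top', 'scene'] [-2.131084e+02  6.302000e-01  8.610000e-02  5.600000e-02]
bowl_small ['top'] [-1.098192e+02  6.182000e-01  8.110000e-02  6.200000e-02]
bowl_small ['scene'] [-1.122989e+02  6.382000e-01  8.810000e-02  6.200000e-02]
0.0398584457971346
t 6.2 q [-0.31 -0.06  0.62  1.92  0.04  1.28  0.39] shift [-0.2165 -0.0003 -0.0022]
t 6.2 q [-0.31 -0.06  0.62  1.92  0.04  1.28  0.39] shift [-0.2166 -0.      0.0998]
```

The fingers had only just reached the neck when I lifted, so there was no grip. I'll reopen and look again.

Emit:
{"op": "step_arm", "data": {
  "motion": "0 0 0 0 0 0.02 0.065;0 0 0 0 0 0.02 0.065;0 0 0 0 0 0.02 0.065;0 0 0 0 0 0.02 0.065;0 0 0 0 0 0.02 0.065"
}}

```text
clock: 6.62
position: [0.4447, -0.1769, 0.1448]
tool_rot: [2.111, 2.326, 0.0]
contact_force: [-0.6, 0.3, -0.1]
opening: 0.0619
gripper_force: 0.0
```

```bash
python3 wv.py w4 element_large; python3 -c "
from h import *
go(.444,-.177,.054)"
```

```text
tcp [ 0.4448 -0.1769  0.145 ] cam [ 0.437 -0.106  0.343] fwd [ 0.03 -0.26 -0.97]
element_large [ 0.4439 -0.1757] err 0.039 conf 0.76 free z [ 0.4441 -0.1774 -0.0065]
t 6.72 q [-0.31 -0.04  0.62  1.94  0.03  1.24  0.4 ] shift [ 0.     -0.0009  0.091 ]
```

View pics/w4.png

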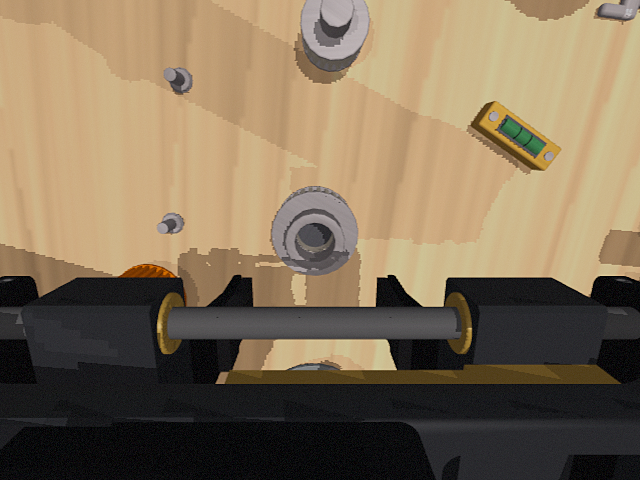

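The element is standing upright and hasn't moved, at (314,232). I'll grasp again with a longer close.

Emit:
{"op": "step_arm", "data": {
  "motion": "0 0 0 0 0 0.04 0.06;0 0 0 0 0 0.07 0.06;0 0 0 0 0 0.085 0.06;0 0 0 0 0 0.091 0.06;0 0 0 0 0 0.091 0.035;0 0 0 0 0 0.091 0.03;0 0 0 0 0 0.091 0.03;0 0 0 0 0 0.091 0.03;0 0 0 0 0 0.091 0.03;0 0 0 0 0 0.091 0.03;0 0 0 0 0 0.091 0.03;0 0 0 0 0 0.091 0.03"
}}

```text
clock: 7.72
position: [0.4446, -0.1768, 0.0537]
tool_rot: [2.111, 2.326, 0.001]
contact_force: [0.2, -0.8, 0.5]
opening: 0.0307
gripper_force: 0.0
```

```bash
python3 -c "
from h import *
o=robot.get_obs();p=vision.camera_params('wrist')
Rt=R.from_rotvec(o['tool_rot']).as_matrix();P=o['position']
print(proj(np.array([P,P-.019*Rt[:,2],P+.04*Rt[:,1],P-.04*Rt[:,1]]),p), o['qpos'],o['gripper_force'])
cv2.imwrite('pics/w5.png',cv2.cvtColor(vision.read_camera('wrist'),cv2.COLOR_RGB2BGR))
a=vision.read_camera('top')[180:330,330:600];b=vision.read_camera('scene')[130:330,60:440]
cv2.imwrite('pics/s5.png',cv2.cvtColor(np.vstack([cv2.resize(b,(760,400)),cv2.resize(a,(760,200))[:200]]),cv2.COLOR_RGB2BGR))"
```

```text
[[314.5283092  272.84766663]
 [314.5896071  284.54558553]
 [380.48311686 272.8756104 ]
 [248.56240035 272.81971816]] [-0.29123072  0.06936348  0.6400728   2.04508899 -0.04835498  1.04088034
  0.46909325] 0.0
```

View pics/w5.png

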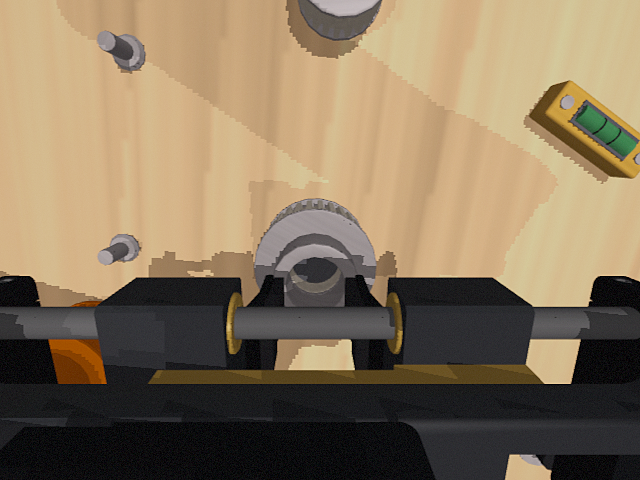

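View pics/s5.png

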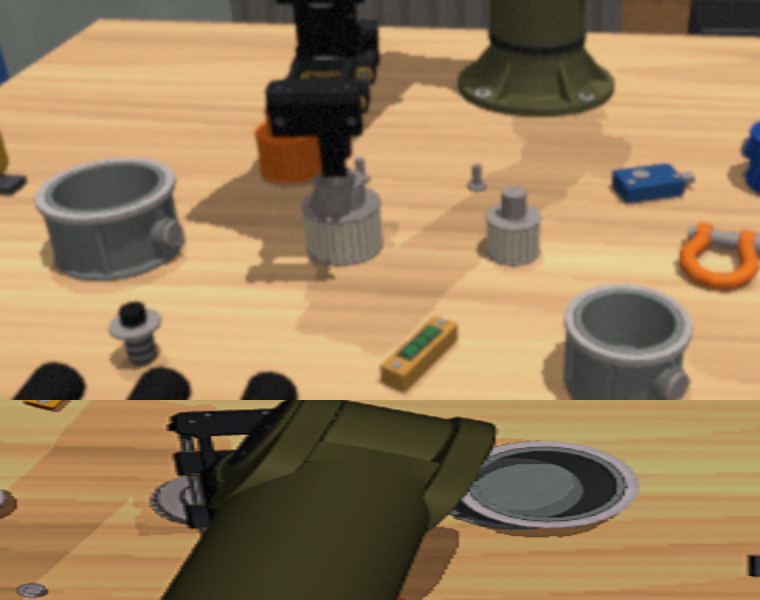

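```bash
python3 -c "
from h import *
o=robot.get_obs();P=o['position'];print(o['opening'],o['gripper_force'],P)
w=cv2.imread('pics/w5.png')[190:310,240:400]; s=vision.read_camera('scene')[170:270,190:270][:,:,::-1].copy()
cv2.imwrite('pics/z5.png',np.hstack([cv2.resize(w,(480,360),interpolation=cv2.INTER_CUBIC),cv2.resize(s,(288,360),interpolation=cv2.INTER_CUBIC)]))
ps=vision.camera_params('scene');pw=vision.camera_params('wrist')
q=np.array([P,[.4445,-.1765,.076],[.4445,-.1765,.05]])
print(proj(q,ps),proj(q,pw))"
```

```text
0.030240581203850706 0.0 [ 0.44441731 -0.17677368  0.05346399]
[[229.73155439 228.13138072]
 [228.86246366 217.7784835 ]
 [230.01389642 229.72802184]] [[314.54252545 272.82355785]
 [314.82203218 286.49256915]
 [314.70891173 270.50291763]]
```

View pics/z5.png

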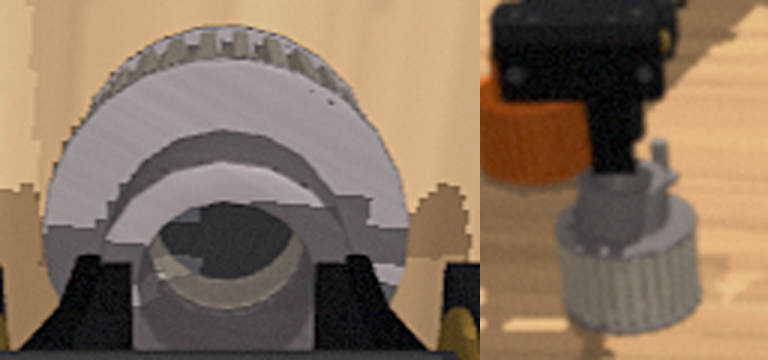

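The images show the fingertips ending at about neck-top height, around z 0.076–0.08. That is roughly 23 mm above the reported TCP, so the fingers closed over the neck. I'll open and feel downward carefully.

Emit:
{"op": "step_arm", "data": {
  "motion": "0 0 0 0 0 0 0.06;0 0 0 0 0 0 0.06;0 0 0 0 0 0 0.06;0 0 0 0 0 0 0.06;0 0 0 0 0 0 0.06;0 0 0 0 0 0 0.06;0 0 0 0 0 0.003 0.06;0 0 0 0 0 0.006 0.06;0 0 0 0 0 0.009 0.06"
}}

```text
clock: 8.67
position: [0.4443, -0.1768, 0.0441]
tool_rot: [-2.111, -2.326, 0.0]
contact_force: [0.2, -0.7, -0.5]
opening: 0.0597
gripper_force: 0.0
```

Emit:
{"op": "step_arm", "data": {
  "motion": "0 0 0 0 0 0.002 0.06;0 0 0 0 0 0.004 0.06;0 0 0 0 0 0.006 0.06;0 0 0 0 0 0.006 0.06"
}}

```text
clock: 9.0
position: [0.4441, -0.1767, 0.0379]
tool_rot: [-2.111, -2.326, 0.001]
contact_force: [-0.1, -0.0, -0.5]
opening: 0.0597
gripper_force: 0.0
```

```bash
python3 wv.py w6 element_large; python3 -c "
from h import *
s=vision.read_camera('scene')[160:280,180:280][:,:,::-1].copy()
w=cv2.imread('pics/w6.png')[190:310,220:420]
cv2.imwrite('pics/z6.png',np.hstack([cv2.resize(w,None,fx=2.5,fy=2.5,interpolation=cv2.INTER_CUBIC),cv2.resize(s,None,fx=2.5,fy=2.5,interpolation=cv2.INTER_CUBIC)]))"
```

```text
tcp [ 0.4442 -0.1768  0.0382] cam [ 0.437 -0.106  0.236] fwd [ 0.02 -0.26 -0.97]
element_large [ 0.4442 -0.1761] err 0.234 conf 0.88 free z [ 0.4446 -0.1776 -0.0219]
```

View pics/z6.png

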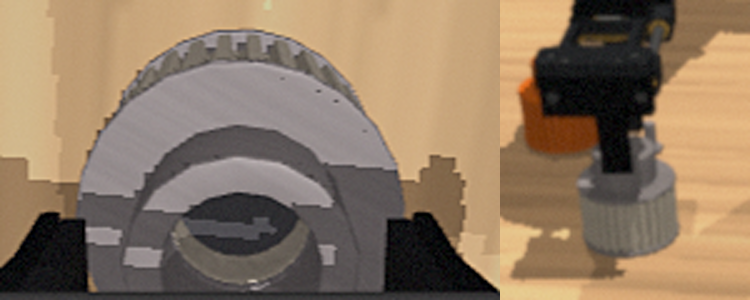

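```bash
python3 -c "
from h import *
ps=vision.camera_params('scene')
for x in (.474,.489):
  for z in (.04,.05,.06,.07): print(x,z,proj(np.array([[x,-.1767,z]]),ps)[0].round(1))
go(0.444,-.1768,.03)"
```

```text
0.474 0.04 [226.9 241.9]
0.474 0.05 [226.5 237.3]
0.474 0.06 [226.  232.6]
0.474 0.07 [225.5 227.9]
0.489 0.04 [225.1 245.9]
0.489 0.05 [224.6 241.3]
0.489 0.06 [224.1 236.6]
0.489 0.07 [223.6 231.8]
t 9.15 q [-0.29  0.09  0.64  2.06 -0.07  1.01  0.48] shift [ 0.0001 -0.0005  0.0085]
```

Emit:
{"op": "step_arm", "data": {
  "motion": "0 0 0 0 0 0.002 0.06;0 0 0 0 0 0.004 0.06;0 0 0 0 0 0.006 0.06;0 0 0 0 0 0.008 0.06;0 0 0 0 0 0.008 0.06"
}}

```text
clock: 9.57
position: [0.444, -0.1767, 0.0299]
tool_rot: [-2.111, -2.326, 0.001]
contact_force: [-1.0, -0.4, -0.1]
opening: 0.0598
gripper_force: 0.0
```

Emit:
{"op": "step_arm", "data": {
  "motion": "0 0 0 0 0 0.002 0.06;0 0 0 0 0 0.004 0.06;0 0 0 0 0 0.004 0.035;0 0 0 0 0 0.004 0.035;0 0 0 0 0 0.004 0.035;0 0 0 0 0 0.004 0.035;0 0 0 0 0 0.004 0.035;0 0 0 0 0 0.004 0.035;0 0 0 0 0 0.004 0.035"
}}

```text
clock: 10.32
position: [0.4447, -0.1768, 0.0265]
tool_rot: [2.111, 2.326, 0.001]
contact_force: [1.1, -0.6, -1.4]
opening: 0.0474
gripper_force: 30.0
```

Gripped: 47.4 mm at 30 N. The working reference is TCP 0.0265 with the element standing on the bench. I'll lift it and refine the bowl centres from the bright rims in the clean starting pictures.

Emit:
{"op": "step_arm", "data": {
  "motion": "0 0 0 0 0 -0.02 0.035;0 0 0 0 0 -0.05 0.035;0 0 0 0 0 -0.08 0.035;0 0 0 0 0 -0.11 0.035;0 0 0 0 0 -0.12 0.035;0 0 0 0 0 -0.12 0.035"
}}

```text
clock: 10.82
position: [0.446, -0.1772, 0.1486]
tool_rot: [2.109, 2.324, 0.005]
contact_force: [0.2, -0.7, -2.4]
opening: 0.0474
gripper_force: 30.0
```

```bash
cat > rim.py <<'E'
from h import *
spec={"bowl_large":(.062,.047,.070,(.464,-.392)),"bowl_small":(.049,.036,.062,(.627,.086))}
a=np.linspace(0,2*np.pi,72,endpoint=False)
def disc(v,r,p):
    m=np.zeros((480,640),np.uint8); q=proj(np.c_[v[0]+r*np.cos(a),v[1]+r*np.sin(a),np.full(72,v[2])],p)
    cv2.fillPoly(m,[np.round(q*16).astype(np.int32)],255,cv2.LINE_AA,4); return m/255.
tiles=[]
for n,(ro,ri,h,c) in spec.items():
    V=[]
    for cam in ("top","scene"):
        im=cv2.imread(f"pics/{cam}0.png"); p=vision.camera_params(cam)
        g=cv2.cvtColor(im,cv2.COLOR_BGR2HSV); 
        roi=disc([*c,h],ro+.010,p)>0
        b=(roi&(g[...,1]<50)&(g[...,2]>0)); v=g[...,2]
        t,_=cv2.threshold(v[b].reshape(-1,1),0,255,cv2.THRESH_OTSU); V.append((b&(v>t),p,im,cam,t))
    def f(x,W=V):
        s=0
        for m,p,*_ in W:
            r=np.clip(disc(x,ro,p)-disc(x,ri,p),0,1); s+=1-np.minimum(r,m).sum()/np.maximum(r,m).sum()
        return s/len(W)
    for W,l in ((V,"both"),(V[:1],"top"),(V[1:],"scene")):
        F=(lambda x:f(x,W)) if l=="both" else (lambda x:f([*x,h],W))
        x0=[*c,h][:3 if l=="both" else 2]
        r=minimize(F,x0,method="Nelder-Mead",options=dict(initial_simplex=np.array(x0)+np.vstack([np.zeros(len(x0)),np.eye(len(x0))*.008]),xatol=1e-4))
        print(n,l,np.round(r.x,4),round(r.fun,3),W[0][4])
        if l=="both":
            for m,p,im,cam,t in V:
                q=proj(np.array([[*r.x]]),p)[0].astype(int); k=im.copy()
                for rr in (ro,ri):
                    e=proj(np.c_[r.x[0]+rr*np.cos(a),r.x[1]+rr*np.sin(a),np.full(72,r.x[2])],p); k=cv2.polylines(k,[np.round(e*16).astype(np.int32)],True,(0,0,255),1,cv2.LINE_8,4)
                tiles.append(cv2.resize(k[q[1]-45:q[1]+45,q[0]-60:q[0]+60],(400,300),interpolation=cv2.INTER_NEAREST))
cv2.imwrite("pics/rim.png",np.vstack([np.hstack(tiles[:2]),np.hstack(tiles[2:])]))
E
python3 rim.py
```

```text
bowl_large both [ 0.4661 -0.3951  0.0678] 0.396 69.0
bowl_large top [ 0.4659 -0.3958] 0.566 69.0
bowl_large scene [ 0.4699 -0.3929] 0.241 115.0
bowl_small both [0.6337 0.0885 0.0596] 0.372 77.0
bowl_small top [0.6335 0.0875] 0.551 77.0
bowl_small scene [0.6367 0.0884] 0.213 112.0
```

View pics/rim.png

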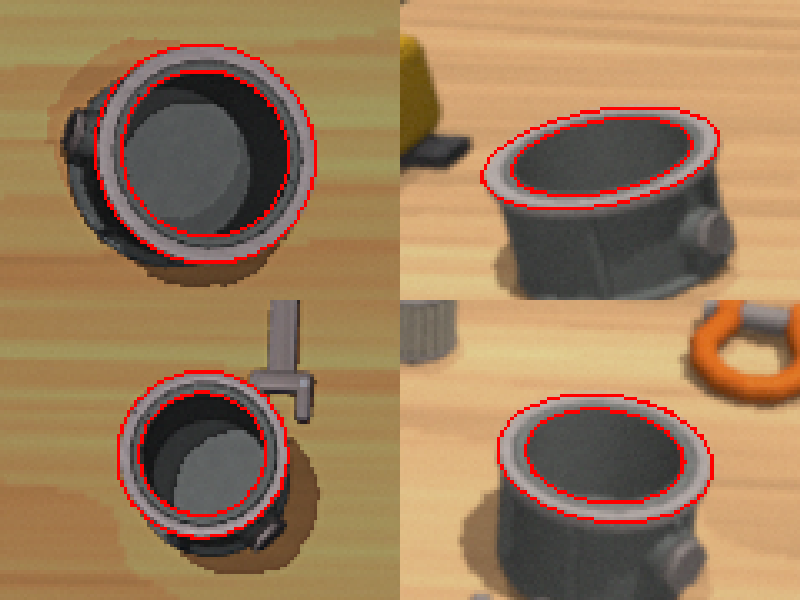

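The red rings lie on both rims in both views. The large bowl is at (0.466, −0.395) and the small one at (0.6335, 0.088), with rim heights of 68 and 60 mm, close to the text. Next I'll carry the element over.

```bash
python3 -c "
from h import *
go(.466,-.395,.1485)"
```

```text
t 10.82 q [-0.31 -0.05  0.63  1.94  0.03  1.24  0.4 ] shift [-2.187e-01 -1.200e-03  2.000e-04]
```

Emit:
{"op": "step_arm", "data": {
  "motion": "0 0 0 -0.03 0 0 0.035;0 0 0 -0.07 0 0 0.035;0 0 0 -0.11 -0.001 0 0.035;0 0 0 -0.15 -0.001 0 0.035;0 0 0 -0.18 -0.001 0 0.035;0 0 0 -0.205 -0.001 0 0.035;0 0 0 -0.219 -0.001 0 0.035;0 0 0 -0.219 -0.001 0 0.035;0 0 0 -0.219 -0.001 0 0.035;0 0 0 -0.219 -0.001 0 0.035"
}}

```text
clock: 11.65
position: [0.464, -0.393, 0.1445]
tool_rot: [-2.108, -2.324, -0.0]
contact_force: [0.0, -0.0, -3.2]
opening: 0.0473
gripper_force: 30.0
```

```bash
python3 -c "
from h import *
go(.466,-.395,.038)
x=[]
vision.read_camera('scene');p=vision.camera_params('scene');e=[.466,-.395,.122]
m=mask('element_large','scene',proj(np.array([[.466,-.395,.15]]),p)[0])
if m: print(m[1:],fit('element_large',[(m[0],p)],e))
s=vision.read_camera('scene')[130:290,40:240][:,:,::-1]
cv2.imwrite('pics/z7.png',cv2.resize(s,None,fx=3,fy=3,interpolation=cv2.INTER_CUBIC))"
```

```text
t 11.65 q [ 0.01  0.32  0.8   1.64 -0.24  1.28  0.95] shift [-0.0025  0.002   0.1065]
(0.65, [108.9, 187.7]) (array([ 0.43531145, -0.40843886,  0.10282906]), np.float64(0.1391100096316007))
```

View pics/z7.png

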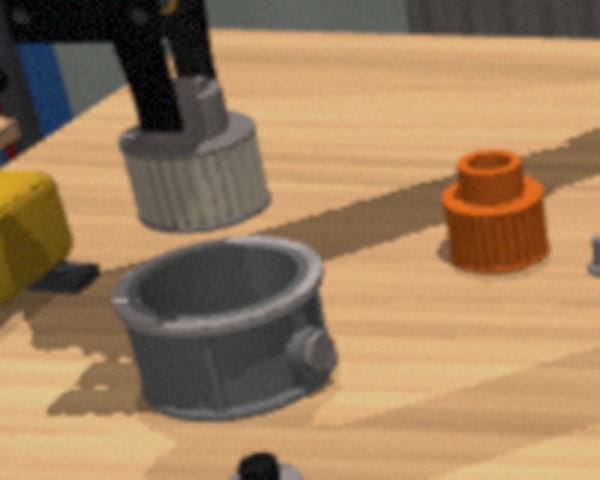

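```bash
python3 -c "
from h import *
go(.466,-.395,.038); print(robot.get_obs()['position'])
p=vision.camera_params('scene')
for z in (.118,.125): print(proj(np.array([[.466,-.395-.038,z],[.466,-.395+.038,z]]),p))"
```

```text
t 11.8 q [ 0.01  0.32  0.8   1.64 -0.24  1.28  0.95] shift [-0.0022  0.0008  0.1079]
[ 0.46502393 -0.3930864   0.14593646]
[[ 86.34302906 198.07986571]
 [126.84026965 199.41647798]]
[[ 85.40627616 194.59889536]
 [126.07377867 195.92795652]]
```

Emit:
{"op": "step_arm", "data": {
  "motion": "0 0 0 -0.002 0.001 0.02 0.035;0 0 0 -0.002 0.001 0.04 0.035;0 0 0 -0.002 0.001 0.06 0.035;0 0 0 -0.002 0.001 0.075 0.035;0 0 0 -0.002 0.001 0.09 0.035;0 0 0 -0.002 0.001 0.1 0.035;0 0 0 -0.002 0.001 0.1 0.035;0 0 0 -0.002 0.001 0.1 0.035"
}}

```text
clock: 12.47
position: [0.466, -0.3961, 0.0465]
tool_rot: [-2.11, -2.327, -0.0]
contact_force: [-0.6, 0.2, -3.1]
opening: 0.0471
gripper_force: 30.0
```

Emit:
{"op": "step_arm", "data": {
  "motion": "0 0 0 -0.001 0 0.004 0.035;0 0 0 -0.001 0 0.008 0.035;0 0 0 -0.001 0 0.0115 0.035;0 0 0 -0.001 0 0.0115 0.035"
}}

```text
clock: 12.8
position: [0.4661, -0.3978, 0.0348]
tool_rot: [2.111, 2.326, 0.0]
contact_force: [0.2, -0.3, -2.1]
opening: 0.0475
gripper_force: 30.0
```

Emit:
{"op": "step_arm", "data": {
  "motion": "0 0 0 0.003 0 0 0.035;0 0 0 0.003 0 0.001 0.035;0 0 0 0.003 0 0.001 0.035;0 0 0 0.003 0 0.001 0.057;0 0 0 0.003 0 0.001 0.057;0 0 0 0.003 0 0.001 0.057;0 0 0 0.003 0 0.001 0.057"
}}

```text
clock: 13.38
position: [0.4659, -0.3952, 0.0341]
tool_rot: [2.111, 2.326, -0.0]
contact_force: [-0.4, 0.2, -0.5]
opening: 0.0565
gripper_force: 0.0
```

Emit:
{"op": "step_arm", "data": {
  "motion": "0 0 0 0 0 -0.03 0.057;0 0 0 0 0 -0.07 0.057;0 0 0 0 0 -0.11 0.057;0 0 0 0 0 -0.14 0.057;0 0 0 0 0 -0.14 0.06"
}}

```text
clock: 13.8
position: [0.4685, -0.3983, 0.1812]
tool_rot: [2.104, 2.317, 0.003]
contact_force: [0.6, 0.1, 0.9]
opening: 0.0585
gripper_force: 0.0
```

```bash
cat > chk.py <<'E'
# offset fit of visible ring on top of a part seen by one camera: chk.py cam part x y z
from h import *
import sys
for n,x,y,z in [a.split(",") for a in sys.argv[2:]]:
    c=sys.argv[1]; vision.read_camera(c); p=vision.camera_params(c); v=np.array([float(x),float(y),float(z)])
    m=mask(n,c,proj((v+[0,0,.04])[None],p)[0])
    print(n,c,m and (round(m[1],2),m[2],int(m[0].sum())), "expect",proj((v+[0,0,.07])[None],p)[0].round(1))
    if m: print(fit(n,[(m[0],p)],v))
E
python3 chk.py scene element_large,.466,-.395,.008; python3 chk.py top magnet,.631,-.303,0;python3 -c "
from h import *
go(.631,-.303,.18)
cv2.imwrite('pics/t1.png',vision.read_camera('top')[:,:,::-1])"
```

```text
element_large scene None expect [111.3 218.1]
magnet top (0.65, [469.4, 158.9], 324) expect [472.6 155.5]
(array([ 0.66397881, -0.33388518, -0.1145699 ]), np.float64(0.066511453775417))
t 14.0 q [-0.    0.31  0.81  1.6  -0.23  1.33  0.94] shift [ 0.0746  0.1739 -0.0075]
```

Emit:
{"op": "step_arm", "data": {
  "motion": "0 0 0.2 0.018 0.168 -0.01 0.06;0 0 0.2 0.018 0.168 -0.01 0.06;0 0 0.2 0.018 0.168 -0.01 0.06;0 0 0.2 0.018 0.168 -0.01 0.06;0 0 0.2 0.018 0.168 -0.01 0.06;0 0 0.2 0.018 0.168 -0.01 0.06;0 0 0.2 0.018 0.168 -0.01 0.06;0 0 0.2 0.018 0.168 -0.01 0.06"
}}

```text
clock: 14.72
position: [0.629, -0.3619, 0.1831]
tool_rot: [-2.335, -2.1, 0.002]
contact_force: [-1.2, 1.0, 0.4]
opening: 0.0597
gripper_force: 0.0
```

```bash
python3 wv.py w8 magnet; python3 meas.py 2>&1 | grep -E "magnet"; python3 -c "
from h import *
go(.631,-.303,.08)
p=vision.camera_params('wrist');print(proj(np.array([[.631,-.303,.052]]),p))"
```

```text
tcp [ 0.6291 -0.362   0.1838] cam [ 0.636 -0.291  0.381] fwd [-0.03 -0.26 -0.97]
magnet [ 0.6303 -0.303 ] err 0.1 conf 0.88 free z [ 0.6299 -0.3033 -0.0191]
magnet [ 0.6313 -0.3033 -0.0017] err 0.178 [(0.54, array([468., 159.])), (0.93, array([126., 295.]))] top-only [ 0.66   -0.3308 -0.103 ] r 0.7
t 15.62 q [-0.    0.58  0.77  1.25 -0.39  1.46  0.62] shift [ 0.0573 -0.006   0.1039]
[[308.04494616 166.58196535]]
```

Emit:
{"op": "step_arm", "data": {
  "motion": "0 0 0 0.057 -0.006 0.02 0.034;0 0 0 0.057 -0.006 0.05 0.034;0 0 0 0.057 -0.006 0.09 0.034;0 0 0 0.057 -0.006 0.13 0.034;0 0 0 0.057 -0.006 0.153 0.034;0 0 0 0.057 -0.006 0.153 0.034;0 0 0 0.057 -0.006 0.153 0.034"
}}

```text
clock: 16.2
position: [0.6303, -0.3029, 0.0301]
tool_rot: [-2.331, -2.103, 0.002]
contact_force: [0.6, -0.6, 1.0]
opening: 0.0352
gripper_force: 0.0
```

```bash
python3 wv.py w9 magnet; python3 -c "
from h import *
go(.631,-.303,.01)
s=vision.read_camera('scene')[220:340,80:200][:,:,::-1]
w=cv2.imread('pics/w9.png')[190:310,220:420]
cv2.imwrite('pics/z9.png',np.hstack([cv2.resize(w,None,fx=2.5,fy=2.5,interpolation=cv2.INTER_CUBIC),cv2.resize(s,None,fx=2.5,fy=2.5,interpolation=cv2.INTER_CUBIC)]))"
```

```text
tcp [ 0.6317 -0.304   0.0323] cam [ 0.637 -0.232  0.228] fwd [-0.03 -0.26 -0.97]
magnet [ 0.6306 -0.3025] err 0.065 conf 0.61 free z [ 0.6305 -0.305  -0.0069]
t 16.3 q [-0.09  0.62  0.72  1.5  -0.43  1.17  0.59] shift [ 0.0015 -0.0017  0.0235]
```

View pics/z9.png

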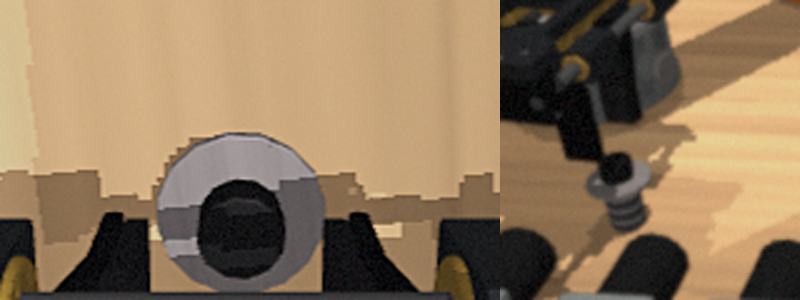

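```bash
python3 -c "
from h import *
p=vision.camera_params('scene');o=robot.get_obs();Rt=R.from_rotvec(o['tool_rot']).as_matrix();P=o['position'];print(P,Rt.round(2).tolist())
for s in (.017,.03):
  for k in (.02,.03,.04): print(s,k,proj((P+s*Rt[:,1]-k*Rt[:,2])[None],p).round(1), proj((P-s*Rt[:,1]-k*Rt[:,2])[None],p).round(1))
print(proj(np.array([[.631,-.303,.052],[.631,-.303,.036]]),p))"
```

```text
[ 0.6327172  -0.30469439  0.03395686] [[0.1, 0.99, 0.0], [0.99, -0.1, -0.0], [-0.0, 0.0, -1.0]]
0.017 0.02 [[117.4 288.3]] [[128.7 276. ]]
0.017 0.03 [[116. 283.]] [[127.5 270.8]]
0.017 0.04 [[114.7 277.6]] [[126.3 265.6]]
0.03 0.02 [[112.8 293.3]] [[132.8 271.5]]
0.03 0.03 [[111.4 288. ]] [[131.7 266.4]]
0.03 0.04 [[109.9 282.5]] [[130.5 261.2]]
[[124.89817734 282.46896376]
 [126.91989291 290.64115096]]
```

Emit:
{"op": "step_arm", "data": {
  "motion": "0 0 0 0.001 -0.001 0.005 0.034;0 0 0 0.001 -0.001 0.01 0.034;0 0 0 0.001 -0.001 0.015 0.034;0 0 0 0.001 -0.001 0.018 0.034;0 0 0 0.001 -0.001 0.018 0.034"
}}

```text
clock: 16.77
position: [0.6295, -0.3017, 0.0119]
tool_rot: [-2.332, -2.103, 0.001]
contact_force: [0.4, 0.3, 0.0]
opening: 0.0342
gripper_force: 0.0
```

Emit:
{"op": "step_arm", "data": {
  "motion": "0 0 0 0 0 0.002 0.034;0 0 0 0 0 0.004 0.034;0 0 0 0 0 0.004 0.034;0 0 0 0 0 0.004 0.034"
}}

```text
clock: 17.1
position: [0.6301, -0.3022, 0.0088]
tool_rot: [-2.333, -2.104, 0.0]
contact_force: [0.1, -0.7, -1.1]
opening: 0.0338
gripper_force: 0.0
```

Tip estimate is about 0.041 with no contact. Closing.

Emit:
{"op": "step_arm", "data": {
  "motion": "0 0 0 0 0 0 0.01;0 0 0 0 0 0 0.01;0 0 0 0 0 0 0.01;0 0 0 0 0 0 0.01;0 0 0 0 0 0 0.01;0 0 0 0 0 0 0.01"
}}

```text
clock: 17.6
position: [0.6304, -0.3022, 0.0091]
tool_rot: [2.332, 2.104, 0.0]
contact_force: [0.6, 0.1, 0.2]
opening: 0.0187
gripper_force: 30.0
```

Emit:
{"op": "step_arm", "data": {
  "motion": "0 0 0 0 0 -0.02 0.01;0 0 0 0 0 -0.05 0.01;0 0 0 0 0 -0.08 0.01;0 0 0 0 0 -0.12 0.01;0 0 0 0 0 -0.13 0.01;0 0 0 0 0 -0.13 0.01;0 0 0 0 0 -0.13 0.01"
}}

```text
clock: 18.18
position: [0.63, -0.3021, 0.1386]
tool_rot: [-2.333, -2.104, -0.001]
contact_force: [-1.2, 0.2, -1.3]
opening: 0.0185
gripper_force: 30.0
```

```bash
python3 -c "
from h import *
o=robot.get_obs();print(o['position'],o['opening'],o['gripper_force'],o['contact_force'])
go(.466,-.395,.14)
d=spotter
for c in ('top','scene'): vision.read_camera(c)
p=vision.camera_params('scene')
m=mask('magnet','scene',proj((o['position']+[0,0,.02])[None],p)[0]); print(m and (m[1:],m[0].sum()))
P=o['position']
if m:
  print(fit('magnet',[(m[0],p)],P-[0,0,.0085]),'expect',P-[0,0,.0085])
"
```

```text
[ 0.62997417 -0.30207613  0.13859261] 0.018470961675388704 29.978743493556976 [-1.21734722  0.19828974 -1.31998141]
t 18.18 q [-0.11  0.54  0.76  1.4  -0.37  1.35  0.55] shift [-0.1093 -0.1535 -0.0015]
((0.66, [110.6, 226.0]), np.float64(519.0))
(array([ 0.55948408, -0.34162706,  0.08733098]), np.float64(0.2433833430651715)) expect [ 0.62997417 -0.30207613  0.13009261]
```

Emit:
{"op": "step_arm", "data": {
  "motion": "0 0 0 -0.02 -0.03 0 0.01;0 0 0 -0.04 -0.06 0 0.01;0 0 0 -0.065 -0.09 0 0.01;0 0 0 -0.085 -0.12 0 0.01;0 0 0 -0.1 -0.142 0 0.01;0 0 0 -0.108 -0.153 0 0.01;0 0 0 -0.108 -0.153 0 0.01;0 0 0 -0.108 -0.153 0 0.01;0 0 0 -0.108 -0.153 0 0.01"
}}

```text
clock: 19.08
position: [0.4691, -0.3919, 0.1382]
tool_rot: [-2.329, -2.107, -0.002]
contact_force: [0.3, -0.2, -1.1]
opening: 0.0187
gripper_force: 30.0
```

```bash
python3 -c "
from h import *
go(.466,-.395,.098)
print(robot.get_obs()['position'])
w=vision.read_camera('wrist')[:,:,::-1]
s=vision.read_camera('scene')[110:290,40:210][:,:,::-1]
p=vision.camera_params('scene');pw=vision.camera_params('wrist');P=robot.get_obs()['position']
q=np.array([P-[0,0,.0088],P+[0,0,.0432],[.466,-.395,.084]]);print(proj(q,p),proj(q,pw))
s=cv2.resize(s,None,fx=2.2,fy=2.2,interpolation=cv2.INTER_CUBIC); w=cv2.resize(w[150:330,220:430],None,fx=2,fy=2.2,interpolation=cv2.INTER_CUBIC)
cv2.imwrite('pics/z10.png',np.hstack([w,s]))"
```

```text
t 19.08 q [-0.03  0.35  0.85  1.64 -0.27  1.27  0.77] shift [-0.0035 -0.0027  0.0402]
[ 0.469065   -0.39187373  0.13822562]
[[105.97375835 193.71071894]
 [ 99.37598315 166.63549842]
 [110.58997495 215.25845664]] [[314.83582474 267.90402337]
 [315.09544232 302.84568226]
 [311.11934259 252.41848805]]
```

View pics/z10.png

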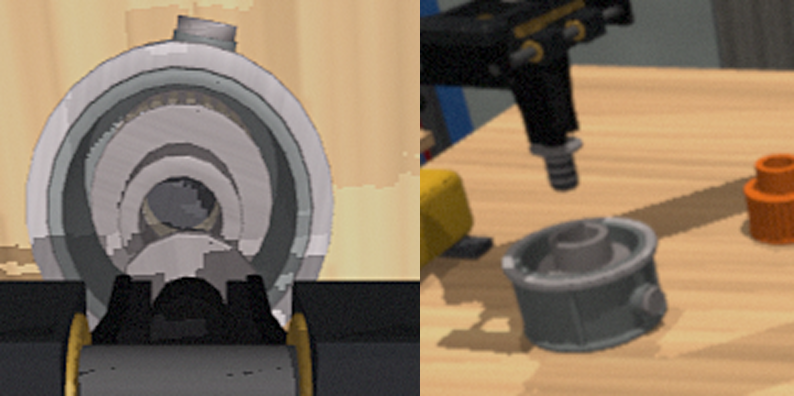

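The view shows the element upright and centred in the bowl, with its neck ring at (310,243). The magnet hangs upright above it. I've used my 14 pictures, so from here I'll rely on numbers only. Lowering.

Emit:
{"op": "step_arm", "data": {
  "motion": "0 0 0 -0.003 -0.003 0 0.01;0 0 0 -0.003 -0.003 0.01 0.01;0 0 0 -0.003 -0.003 0.02 0.01;0 0 0 -0.003 -0.003 0.03 0.01;0 0 0 -0.003 -0.003 0.035 0.01;0 0 0 -0.003 -0.003 0.035 0.01;0 0 0 -0.003 -0.003 0.035 0.01"
}}

```text
clock: 19.77
position: [0.4632, -0.3963, 0.1033]
tool_rot: [-2.332, -2.103, 0.001]
contact_force: [-0.6, 0.3, -0.6]
opening: 0.0183
gripper_force: 30.0
```

```bash
python3 -c "
from h import *
go(.466,-.395,.062)
print(robot.get_obs()['position'])"
```

```text
t 19.77 q [-0.01  0.37  0.84  1.69 -0.29  1.21  0.79] shift [0.0016 0.0027 0.0413]
[ 0.46321012 -0.39629369  0.10326586]
```

Emit:
{"op": "step_arm", "data": {
  "motion": "0 0 0 0.001 0.002 0 0.01;0 0 0 0.001 0.002 0.005 0.01;0 0 0 0.001 0.002 0.01 0.01;0 0 0 0.001 0.002 0.015 0.01;0 0 0 0.001 0.002 0.02 0.01;0 0 0 0.001 0.002 0.02 0.01;0 0 0 0.001 0.002 0.02 0.01"
}}

```text
clock: 20.35
position: [0.4653, -0.3955, 0.0834]
tool_rot: [-2.332, -2.103, 0.0]
contact_force: [-0.6, 0.5, -1.5]
opening: 0.0186
gripper_force: 30.0
```

Stem bottom is now about 0.0746, below the neck top at 0.084, with no contact. Continuing down.

Emit:
{"op": "step_arm", "data": {
  "motion": "0 0 0 0 0 0.005 0.01;0 0 0 0 0 0.01 0.01;0 0 0 0 0 0.015 0.01;0 0 0 0 0 0.02 0.01;0 0 0 0 0 0.023 0.01;0 0 0 0 0 0.023 0.01"
}}

```text
clock: 20.85
position: [0.4651, -0.3952, 0.0599]
tool_rot: [-2.332, -2.103, 0.001]
contact_force: [1.1, 0.4, -1.3]
opening: 0.0187
gripper_force: 30.0
```

Emit:
{"op": "step_arm", "data": {
  "motion": "0 0 0 0 0 0.001 0.01;0 0 0 0 0 0.0015 0.01;0 0 0 0 0 0.0015 0.03;0 0 0 0 0 0.0015 0.03;0 0 0 0 0 0.0015 0.03;0 0 0 0 0 0.0015 0.03"
}}

```text
clock: 21.35
position: [0.4659, -0.396, 0.0598]
tool_rot: [2.332, 2.104, 0.0]
contact_force: [-1.0, 0.4, 1.3]
opening: 0.0292
gripper_force: 0.0
```

Emit:
{"op": "step_arm", "data": {
  "motion": "0 0 0 0 0 -0.02 0.034;0 0 0 0 0 -0.05 0.034;0 0 0 0 0 -0.09 0.034;0 0 0 0 0 -0.1 0.034;0 0 0 0 0 -0.1 0.034"
}}

```text
clock: 21.77
position: [0.4675, -0.3979, 0.1638]
tool_rot: [2.328, 2.099, 0.004]
contact_force: [-0.6, 0.3, -0.5]
opening: 0.0337
gripper_force: 0.0
```

```bash
cat > pos.json <<'E'
{"cover_large":[0.611,0.302,0],"cover_small":[0.449,0.3966,0],"element_small":[0.444,-0.0097,0],"magnet":[0.466,-0.395,0.05]}
E
python3 - <<'E'
from h import *
o=robot.get_obs();print(o['position'],o['clock'])
go(.55,.1,.2);go(.466,-.46,.2)
vision.read_camera('scene');p=vision.camera_params('scene');x=np.array([.466,-.395,.05])
m=mask('magnet','scene',proj((x+[0,0,.045])[None],p)[0]);print(m and (m[1:],m[0].sum()),'expected collar',proj((x+[0,0,.036])[None],p),'top',proj((x+[0,0,.052])[None],p))
if m: r=np.argwhere(m[0]);print(r.min(0),r.max(0))
q=proj(np.array([x+[0,.02,.036],x+[0,-.02,.036],x+[-.01,0,.052],x+[.02,0,.034]]),p);print(q)
E
```

```text
[ 0.46754103 -0.39787069  0.16375033] 21.7667
t 21.77 q [-0.03  0.33  0.86  1.61 -0.26  1.31  0.76] shift [ 0.5036  0.031  -0.0376]
t 21.77 q [-0.03  0.33  0.86  1.61 -0.26  1.31  0.76] shift [-0.0621  0.0051 -0.036 ]
((0.57, [110.2, 214.7]), np.float64(242.0)) expected collar [[110.35706217 214.30576847]] top [[108.4735168 206.6014622]]
[206  99] [220 121]
[[120.82430533 214.66636897]
 [ 99.91030044 213.94587356]
 [110.90248039 204.27833493]
 [105.67577848 220.18491413]]
```

The magnet is seated: its collar spans columns 99–121, as predicted. Next is the large cover.

Emit:
{"op": "step_arm", "data": {
  "motion": "0 0 -0.6 0.5 0.03 -0.037 0.06;0 0 -0.6 0.5 0.03 -0.037 0.06;0 0 -0.6 0.5 0.03 -0.037 0.06;0 0 -0.6 0.5 0.03 -0.037 0.06;0 0 -0.6 0.5 0.03 -0.037 0.06;0 0 -0.6 0.5 0.03 -0.037 0.06;0 0 -0.6 0.5 0.03 -0.037 0.06;0 0 -0.6 0.5 0.03 -0.037 0.06;0 0 -0.6 0.5 0.03 -0.037 0.06;0 0 -0.6 0.5 0.03 -0.037 0.06;0 0 -0.6 0.5 0.03 -0.037 0.06;0 0 -0.6 0.5 0.03 -0.037 0.06"
}}

```text
clock: 22.87
position: [0.5452, 0.0984, 0.1944]
tool_rot: [-1.605, -2.698, 0.003]
contact_force: [0.5, -0.3, -0.3]
opening: 0.0599
gripper_force: 0.0
```

```bash
python3 -c "
from h import *
go(.64,.25,.19);go(.611,.302,.19);print(robot.get_obs()['position'],R.from_rotvec(robot.get_obs()['tool_rot']).as_matrix().round(2).tolist())"
```

```text
t 22.87 q [-0.64  0.12  0.45  1.7  -0.05  1.34  0.32] shift [0.0879 0.1557 0.0041]
t 22.87 q [-0.64  0.12  0.45  1.7  -0.05  1.34  0.32] shift [0.1475 0.155  0.0042]
[0.54517862 0.09843453 0.19444777] [[-0.48, 0.88, -0.0], [0.88, 0.48, -0.0], [0.0, -0.0, -1.0]]
```

Emit:
{"op": "step_arm", "data": {
  "motion": "0 0 -0.5 0.096 0.185 0 0.06;0 0 -0.5 0.096 0.185 0 0.06;0 0 -0.5 0.096 0.185 0 0.06;0 0 -0.5 0.096 0.185 0 0.06;0 0 -0.5 0.096 0.185 0 0.06;0 0 -0.5 0.096 0.185 0 0.06;0 0 -0.5 0.096 0.185 0 0.06;0 0 -0.5 0.096 0.185 0 0.06;0 0 -0.5 0.096 0.185 0 0.06"
}}

```text
clock: 23.62
position: [0.663, 0.2667, 0.1957]
tool_rot: [-0.892, -3.012, 0.002]
contact_force: [0.3, -0.4, 0.6]
opening: 0.0602
gripper_force: 0.0
```

```bash
python3 wv.py w11 cover_large; python3 -c "
from h import *
go(.611,.302,.05)"
```

```text
tcp [0.6631 0.2668 0.1966] cam [0.604 0.306 0.394] fwd [ 0.22 -0.14 -0.97]
cover_large [0.6126 0.3017] err 0.038 conf 0.58 free z [ 0.612   0.3014 -0.0077]
t 23.72 q [-0.65  0.47  0.34  1.26 -0.15  1.44  0.67] shift [0.0629 0.0008 0.147 ]
```

Emit:
{"op": "step_arm", "data": {
  "motion": "0 0 0 0.03 0.001 0.03 0.06;0 0 0 0.055 0.001 0.06 0.05;0 0 0 0.062 0.001 0.09 0.05;0 0 0 0.062 0.001 0.12 0.05;0 0 0 0.062 0.001 0.14 0.05;0 0 0 0.062 0.001 0.147 0.05;0 0 0 0.062 0.001 0.147 0.05;0 0 0 0.062 0.001 0.147 0.05"
}}

```text
clock: 24.38
position: [0.6127, 0.303, 0.0509]
tool_rot: [0.89, 3.011, 0.002]
contact_force: [0.4, -0.0, -0.1]
opening: 0.0498
gripper_force: 0.0
```

```bash
python3 -c "
from h import *
go(.612,.302,.021);print(robot.get_obs()['position'])"
```

```text
t 24.38 q [-0.73  0.49  0.31  1.53 -0.15  1.15  0.6 ] shift [ 0.0001 -0.0012  0.0299]
[0.61268193 0.30297525 0.0509008 ]
```

Emit:
{"op": "step_arm", "data": {
  "motion": "0 0 0 0 -0.001 0.01 0.05;0 0 0 0 -0.001 0.018 0.05;0 0 0 0 -0.001 0.024 0.05;0 0 0 0 -0.001 0.028 0.05;0 0 0 0 -0.001 0.029 0.05;0 0 0 0 -0.001 0.029 0.05"
}}

```text
clock: 24.88
position: [0.611, 0.3024, 0.0197]
tool_rot: [-0.889, -3.013, 0.001]
contact_force: [-0.0, 0.4, -0.1]
opening: 0.0497
gripper_force: 0.0
```

Emit:
{"op": "step_arm", "data": {
  "motion": "0 0 0 0 0 0 0.02;0 0 0 0 0 0 0.02;0 0 0 0 0 0 0.02;0 0 0 0 0 0 0.02;0 0 0 0 0 0 0.02;0 0 0 0 0 0 0.02;0 0 0 0 0 0 0.02"
}}

```text
clock: 25.47
position: [0.6112, 0.3022, 0.0207]
tool_rot: [-0.889, -3.013, 0.0]
contact_force: [-1.9, -2.2, 3.8]
opening: 0.0313
gripper_force: 30.0
```

Emit:
{"op": "step_arm", "data": {
  "motion": "0 0 0 0 0 -0.01 0.02;0 0 0 0 0 -0.03 0.02;0 0 0 0 0 -0.06 0.02;0 0 0 0 0 -0.09 0.02;0 0 0 0 0 -0.12 0.02;0 0 0 0 0 -0.14 0.02;0 0 0 0 0 -0.15 0.02;0 0 0 0 0 -0.15 0.02"
}}

```text
clock: 26.13
position: [0.6123, 0.3033, 0.1726]
tool_rot: [0.888, 3.011, 0.005]
contact_force: [0.8, -0.7, -6.1]
opening: 0.031
gripper_force: 30.0
```

```bash
python3 -c "
from h import *
o=robot.get_obs();print(o['position'],o['contact_force'],o['opening'])
go(.535,-.05,.17);go(.466,-.395,.17)"
```

```text
[0.61229282 0.3032768  0.17256706] [ 0.79974654 -0.70388592 -6.06664696] 0.031047613561932405
t 26.13 q [-0.74  0.4   0.32  1.4  -0.13  1.36  0.59] shift [-0.1268 -0.3387  0.0015]
t 26.13 q [-0.74  0.4   0.32  1.4  -0.13  1.36  0.59] shift [-2.560e-01 -6.659e-01  6.000e-04]
```

Emit:
{"op": "step_arm", "data": {
  "motion": "0 0 0.08 -0.01 -0.028 0 0.02;0 0 0.16 -0.02 -0.057 0 0.02;0 0 0.24 -0.032 -0.086 0 0.02;0 0 0.32 -0.044 -0.115 0 0.02;0 0 0.4 -0.055 -0.145 0 0.02;0 0 0.45 -0.066 -0.175 0 0.02;0 0 0.5 -0.077 -0.205 0 0.02;0 0 0.55 -0.09 -0.235 0 0.02;0 0 0.6 -0.1 -0.265 0 0.02;0 0 0.6 -0.112 -0.295 0 0.02;0 0 0.6 -0.122 -0.325 0 0.02;0 0 0.6 -0.127 -0.339 0 0.02"
}}

```text
clock: 27.13
position: [0.5311, -0.0574, 0.1688]
tool_rot: [-1.748, -2.609, 0.006]
contact_force: [1.0, -1.7, -6.8]
opening: 0.0311
gripper_force: 30.0
```

```bash
python3 -c "
from h import *
o=robot.get_obs();print(o['position'],o['contact_force'],o['opening'])
go(.466,-.395,.17)"
```

```text
[ 0.5310952  -0.05741675  0.16883299] [ 1.01912286 -1.74809273 -6.79644785] 0.03105647449212841
t 27.13 q [-0.5   0.09  0.59  1.78 -0.05  1.29  0.49] shift [-0.2874 -0.1887 -0.    ]
```

Emit:
{"op": "step_arm", "data": {
  "motion": "0 0 0.08 -0.025 -0.016 0 0.02;0 0 0.16 -0.05 -0.032 0 0.02;0 0 0.24 -0.075 -0.048 0 0.02;0 0 0.32 -0.1 -0.064 0 0.02;0 0 0.4 -0.13 -0.083 0 0.02;0 0 0.45 -0.16 -0.104 0 0.02;0 0 0.5 -0.19 -0.124 0 0.02;0 0 0.5 -0.22 -0.144 0 0.02;0 0 0.5 -0.25 -0.164 0 0.02;0 0 0.5 -0.275 -0.18 0 0.02;0 0 0.5 -0.287 -0.188 0 0.02;0 0 0.5 -0.287 -0.188 0 0.02"
}}

```text
clock: 28.13
position: [0.4672, -0.3938, 0.1689]
tool_rot: [-2.341, -2.094, 0.008]
contact_force: [-0.6, -1.6, -5.6]
opening: 0.0311
gripper_force: 30.0
```

Run:
```python
from h import *
vision.read_camera('scene');o=robot.get_obs();P=o['position'];print(P,o['tool_rot'],o['contact_force'],o['opening'])
p=vision.camera_params('scene');x=P-[0,0,.0207]
m=mask('cover_large','scene',proj((x+[0,0,.02])[None],p)[0])
if m:
    r=np.argwhere(m[0]);s=np.argwhere(sil('cover_large',x,p)>.5);print('mask box',r.min(0),r.max(0),'expected',s.min(0),s.max(0)); print(fit('cover_large',[(m[0],p)],x),x)
go(.466,-.395,.12)
```

```text
[ 0.46862732 -0.39067349  0.16868124] [-2.33715473 -2.09613087  0.00372755] [ 0.16857773  1.09261295 -6.74676853] 0.031142032029432304
mask box [146  63] [195 138] expected [145  64] [196 141]
(array([ 0.44827722, -0.40543666,  0.13846945]), np.float64(0.10762031989851228)) [ 0.46862732 -0.39067349  0.14798124]
t 28.23 q [-0.04  0.32  0.85  1.61 -0.24  1.33  0.74] shift [-0.0071 -0.0033  0.0487]
```

Emit:
{"op": "step_arm", "data": {
  "motion": "0 0 0 -0.003 -0.001 0.01 0.02;0 0 0 -0.006 -0.003 0.02 0.02;0 0 0 -0.006 -0.003 0.03 0.02;0 0 0 -0.006 -0.003 0.04 0.02;0 0 0 -0.006 -0.003 0.04 0.02;0 0 0 -0.006 -0.003 0.04 0.02;0 0 0 -0.006 -0.003 0.04 0.02;0 0 0 -0.006 -0.003 0.04 0.02"
}}

```text
clock: 28.9
position: [0.4684, -0.3944, 0.1309]
tool_rot: [2.332, 2.104, 0.001]
contact_force: [0.1, -0.7, -5.0]
opening: 0.0312
gripper_force: 30.0
```

```bash
python3 -c "
from h import *
go(.466,-.395,.085)
print(robot.get_obs()['position'])"
```

```text
t 28.9 q [-0.02  0.35  0.84  1.65 -0.27  1.26  0.77] shift [-0.0009 -0.0024  0.0459]
[ 0.468442   -0.39436735  0.1309163 ]
```

Emit:
{"op": "step_arm", "data": {
  "motion": "0 0 0 -0.001 -0.002 0.007 0.02;0 0 0 -0.001 -0.002 0.014 0.02;0 0 0 -0.001 -0.002 0.021 0.02;0 0 0 -0.001 -0.002 0.028 0.02;0 0 0 -0.001 -0.002 0.034 0.02;0 0 0 -0.001 -0.002 0.034 0.02;0 0 0 -0.001 -0.002 0.034 0.02;0 0 0 -0.001 -0.002 0.034 0.02"
}}

```text
clock: 29.57
position: [0.466, -0.3951, 0.0964]
tool_rot: [2.332, 2.104, -0.0]
contact_force: [-0.4, 0.4, -5.4]
opening: 0.0311
gripper_force: 30.0
```

```bash
python3 -c "
from h import *
go(.466,-.395,.085)
print(robot.get_obs()['position'])"
```

```text
t 29.57 q [-0.    0.38  0.82  1.69 -0.3   1.2   0.79] shift [ 0.0001 -0.      0.0114]
[ 0.46599721 -0.39514068  0.09643602]
```

Emit:
{"op": "step_arm", "data": {
  "motion": "0 0 0 0 0 0.003 0.02;0 0 0 0 0 0.006 0.02;0 0 0 0 0 0.009 0.02;0 0 0 0 0 0.009 0.02;0 0 0 0 0 0.009 0.02"
}}

```text
clock: 29.98
position: [0.4657, -0.3947, 0.087]
tool_rot: [-2.332, -2.104, 0.0]
contact_force: [-0.3, -1.0, -7.0]
opening: 0.0309
gripper_force: 30.0
```

Emit:
{"op": "step_arm", "data": {
  "motion": "0 0 0 0 0 0.0015 0.02;0 0 0 0 0 0.003 0.02;0 0 0 0 0 0.003 0.02;0 0 0 0 0 0.003 0.02"
}}

```text
clock: 30.32
position: [0.4661, -0.3951, 0.0847]
tool_rot: [2.332, 2.104, 0.0]
contact_force: [0.3, 0.1, -3.3]
opening: 0.0314
gripper_force: 30.0
```

The height matches home (0.0847) and the load is coming off. Releasing.

Emit:
{"op": "step_arm", "data": {
  "motion": "0 0 0 0 0 0.001 0.02;0 0 0 0 0 0.001 0.02;0 0 0 0 0 0.001 0.048;0 0 0 0 0 0.001 0.048;0 0 0 0 0 0.001 0.048;0 0 0 0 0 0.001 0.048;0 0 0 0 0 0.001 0.048"
}}

```text
clock: 30.9
position: [0.4659, -0.3951, 0.0832]
tool_rot: [2.333, 2.104, -0.0]
contact_force: [0.5, 0.5, -0.1]
opening: 0.0468
gripper_force: 0.0
```

Emit:
{"op": "step_arm", "data": {
  "motion": "0 0 0 0 0 -0.02 0.048;0 0 0 0 0 -0.05 0.048;0 0 0 0 0 -0.08 0.048;0 0 0 0 0 -0.11 0.048;0 0 0 -0.06 0 -0.11 0.048;0 0 0 -0.06 0 -0.11 0.048;0 0 0 -0.06 0 -0.11 0.048"
}}

```text
clock: 31.48
position: [0.4573, -0.4595, 0.1941]
tool_rot: [2.336, 2.096, -0.006]
contact_force: [-1.7, -0.3, -0.1]
opening: 0.048
gripper_force: 0.0
```

Run:
```python
from h import *
o=robot.get_obs();print(o['position'],o['clock'])
x=np.array([.466,-.395,.064])
V=[]
for c in ('scene','wrist'):
    p=vision.camera_params(c);vision.read_camera(c)
    m=mask('cover_large',c,proj((x+[0,0,.03])[None],p)[0])
    if m:
        r=np.argwhere(m[0]);s=np.argwhere(sil('cover_large',x,p)>.5);print(c,round(m[1],2),'box',r.min(0),r.max(0),'expected',s.min(0),s.max(0)); V.append((m[0],p)); print(fit('cover_large',[V[-1]],x))
if len(V)>1: print(fit('cover_large',V,x))
```

```text
[ 0.45733617 -0.45954161  0.19405216] 31.4833
scene 0.61 box [190  76] [238 146] expected [188  75] [238 147]
(array([ 0.44966567, -0.40520003,  0.05373828]), np.float64(0.046487423848992626))
wrist 0.91 box [ 89 245] [232 383] expected [ 88 245] [232 386]
(array([ 0.46499816, -0.39588739,  0.0603817 ]), np.float64(0.009965069050762443))
(array([ 0.46500177, -0.39598301,  0.06177359]), np.float64(0.038032246628101396))
```

The large cover is home: the fit gives (0.465, −0.396, 0.062), and expected z is 0.064. Next is the small element.

```bash
python3 -c "
from h import *
go(.485,-.07,.19)"
```

```text
t 31.68 q [ 0.09  0.4   0.86  1.48 -0.3   1.4   0.86] shift [ 0.384  -0.0143  0.0032]
```

Emit:
{"op": "step_arm", "data": {
  "motion": "0 0 -0.65 0.384 -0.014 0 0.045;0 0 -0.65 0.384 -0.014 0 0.045;0 0 -0.65 0.384 -0.014 0 0.045;0 0 -0.65 0.384 -0.014 0 0.045;0 0 -0.65 0.384 -0.014 0 0.045;0 0 -0.65 0.384 -0.014 0 0.045;0 0 -0.65 0.384 -0.014 0 0.045;0 0 -0.65 0.384 -0.014 0 0.045;0 0 -0.65 0.384 -0.014 0 0.045;0 0 -0.65 0.384 -0.014 0 0.045;0 0 -0.65 0.384 -0.014 0 0.045;0 0 -0.65 0.384 -0.014 0 0.045"
}}

```text
clock: 32.68
position: [0.485, -0.0703, 0.1933]
tool_rot: [1.534, 2.741, -0.0]
contact_force: [-0.5, 0.9, 0.2]
opening: 0.0449
gripper_force: 0.0
```

```bash
python3 wv.py w12 element_small; python3 -c "
from h import *
go(.444,-.0097,.07)"
```

```text
tcp [ 0.4849 -0.0718  0.1933] cam [ 0.448 -0.009  0.391] fwd [ 0.14 -0.22 -0.97]
element_small [ 0.4434 -0.0093] err 0.06 conf 0.91 free z [ 0.4434 -0.0091 -0.0112]
t 32.78 q [-0.44 -0.04  0.52  1.84  0.02  1.34  0.62] shift [ 0.075  -0.0024  0.1233]
```

Emit:
{"op": "step_arm", "data": {
  "motion": "0 0 0 0.03 -0.002 0.03 0.045;0 0 0 0.06 -0.002 0.06 0.045;0 0 0 0.075 -0.002 0.09 0.045;0 0 0 0.075 -0.002 0.115 0.045;0 0 0 0.075 -0.002 0.123 0.045;0 0 0 0.075 -0.002 0.123 0.045;0 0 0 0.075 -0.002 0.123 0.045"
}}

```text
clock: 33.37
position: [0.4454, -0.0097, 0.0711]
tool_rot: [1.542, 2.736, 0.0]
contact_force: [0.1, -0.4, 0.8]
opening: 0.0449
gripper_force: 0.0
```

```bash
python3 -c "
from h import *
go(.444,-.0095,.018)
print(robot.get_obs()['position'])"
```

```text
t 33.37 q [-0.5  -0.04  0.45  2.09  0.02  1.08  0.49] shift [ 0.0009 -0.0011  0.0531]
[ 0.44538171 -0.00971796  0.07112955]
```

Emit:
{"op": "step_arm", "data": {
  "motion": "0 0 0 0.001 -0.001 0.015 0.045;0 0 0 0.001 -0.001 0.03 0.045;0 0 0 0.001 -0.001 0.042 0.045;0 0 0 0.001 -0.001 0.05 0.045;0 0 0 0.001 -0.001 0.053 0.045;0 0 0 0.001 -0.001 0.053 0.045"
}}

```text
clock: 33.87
position: [0.4438, -0.0083, 0.0178]
tool_rot: [1.54, 2.738, 0.0]
contact_force: [-0.2, -0.5, -0.1]
opening: 0.0452
gripper_force: 0.0
```

Emit:
{"op": "step_arm", "data": {
  "motion": "0 0 0 0 0 0 0.012;0 0 0 0 0 0 0.012;0 0 0 0 0 0 0.012;0 0 0 0 0 0 0.012;0 0 0 0 0 0 0.012;0 0 0 0 0 0 0.012;0 0 0 0 0 0 0.012;0 0 0 0 0 0 0.012"
}}

```text
clock: 34.53
position: [0.4435, -0.0078, 0.0177]
tool_rot: [1.539, 2.739, 0.001]
contact_force: [-1.7, -0.6, 5.1]
opening: 0.023
gripper_force: 30.0
```

Emit:
{"op": "step_arm", "data": {
  "motion": "0 0 0 0 0 -0.02 0.012;0 0 0 0 0 -0.05 0.012;0 0 0 0 0 -0.08 0.012;0 0 0 0 0 -0.11 0.012;0 0 0 0 0 -0.12 0.012;0 0 0 0 0 -0.12 0.012;0 0 0 0 0 -0.12 0.012"
}}

```text
clock: 35.12
position: [0.4426, -0.0077, 0.1363]
tool_rot: [-1.538, -2.738, 0.0]
contact_force: [-0.5, 0.6, -2.2]
opening: 0.0231
gripper_force: 30.0
```

```bash
python3 -c "
from h import *
go(.6335,.089,.137)
o=robot.get_obs();print(o['position'],o['contact_force'],o['opening'])"
```

```text
t 35.12 q [-0.51 -0.11  0.44  2.02  0.05  1.23  0.46] shift [-0.0167  0.2133 -0.0008]
[ 0.44260496 -0.00772682  0.13632638] [-0.5103658   0.57242007 -2.21701565] 0.02305406136542839
```

Emit:
{"op": "step_arm", "data": {
  "motion": "0 0 0 -0.003 0.03 0 0.012;0 0 0 -0.005 0.06 0 0.012;0 0 0 -0.008 0.09 0 0.012;0 0 0 -0.01 0.12 0 0.012;0 0 0 -0.012 0.15 0 0.012;0 0 0 -0.014 0.18 0 0.012;0 0 0 -0.016 0.2 0 0.012;0 0 0 -0.017 0.213 0 0.012;0 0 0 -0.017 0.213 0 0.012;0 0 0 -0.017 0.213 0 0.012;0 0 0 -0.017 0.213 0 0.012"
}}

```text
clock: 36.03
position: [0.6321, 0.0873, 0.1351]
tool_rot: [-1.539, -2.736, 0.005]
contact_force: [-0.4, -0.6, -1.0]
opening: 0.0229
gripper_force: 30.0
```

Run:
```python
from h import *
go(.6335,.089,.09)
o=robot.get_obs();P=o['position'];print(P,o['contact_force'],o['opening'])
vision.read_camera('scene');p=vision.camera_params('scene');x=P-[0,0.0015,.0177]
m=mask('element_small','scene',proj((x+[0,0,.03])[None],p)[0])
if m:
    r=np.argwhere(m[0]);s=np.argwhere(sil('element_small',x,p)>.5);print('box',r.min(0),r.max(0),'expected',s.min(0),s.max(0))
go(.6335,.089,.09)
```

```text
t 36.03 q [-0.52  0.34  0.42  1.56 -0.14  1.27  0.47] shift [0.0007 0.0022 0.0451]
[0.6321303  0.0873183  0.13512492] [-0.41022388 -0.61686942 -0.98797989] 0.022869905412908276
box [215 358] [268 396] expected [212 356] [268 397]
t 36.13 q [-0.52  0.34  0.42  1.56 -0.14  1.27  0.47] shift [0.0009 0.0016 0.0465]
```

Emit:
{"op": "step_arm", "data": {
  "motion": "0 0 0 0.001 0.002 0.01 0.012;0 0 0 0.001 0.002 0.02 0.012;0 0 0 0.001 0.002 0.03 0.012;0 0 0 0.001 0.002 0.04 0.012;0 0 0 0.001 0.002 0.045 0.012;0 0 0 0.001 0.002 0.045 0.012;0 0 0 0.001 0.002 0.045 0.012;0 0 0 0.001 0.002 0.045 0.012"
}}

```text
clock: 36.8
position: [0.6355, 0.0903, 0.0927]
tool_rot: [1.539, 2.738, 0.001]
contact_force: [-0.4, -0.4, -1.0]
opening: 0.023
gripper_force: 30.0
```

```bash
python3 -c "
from h import *
go(.6335,.089,.0277)
o=robot.get_obs();print(o['position'],o['contact_force'],o['opening'])"
```

```text
t 36.8 q [-0.51  0.38  0.42  1.61 -0.16  1.19  0.48] shift [-0.     -0.0024  0.065 ]
[0.63547499 0.0902862  0.09271861] [-0.38798629 -0.42002876 -1.03687505] 0.022983328806272182
```

Emit:
{"op": "step_arm", "data": {
  "motion": "0 0 0 0 -0.002 0.01 0.012;0 0 0 0 -0.002 0.02 0.012;0 0 0 0 -0.002 0.03 0.012;0 0 0 0 -0.002 0.04 0.012;0 0 0 0 -0.002 0.05 0.012;0 0 0 0 -0.002 0.06 0.012;0 0 0 0 -0.002 0.063 0.012;0 0 0 0 -0.002 0.063 0.012;0 0 0 0 -0.002 0.063 0.012"
}}

```text
clock: 37.55
position: [0.6335, 0.0892, 0.0292]
tool_rot: [1.539, 2.739, -0.0]
contact_force: [0.2, 0.9, -0.8]
opening: 0.0231
gripper_force: 30.0
```

```bash
python3 -c "
from h import *
go(.6335,.089,.0257)
o=robot.get_obs();print(o['position'],o['contact_force'],o['opening'])"
```

```text
t 37.55 q [-0.5   0.43  0.4   1.67 -0.19  1.08  0.5 ] shift [-0.0002 -0.0001  0.0035]
[0.63346537 0.08919473 0.02919098] [ 0.18357388  0.91851991 -0.7928094 ] 0.02309613302602634
```

Emit:
{"op": "step_arm", "data": {
  "motion": "0 0 0 0 0 0.002 0.012;0 0 0 0 0 0.004 0.012;0 0 0 0 0 0.004 0.012;0 0 0 0 0 0.004 0.034;0 0 0 0 0 0.004 0.034;0 0 0 0 0 0.004 0.034;0 0 0 0 0 0.004 0.034"
}}

```text
clock: 38.13
position: [0.6335, 0.0893, 0.0256]
tool_rot: [1.539, 2.739, 0.001]
contact_force: [-1.2, -0.1, -0.1]
opening: 0.0334
gripper_force: 0.0
```

Emit:
{"op": "step_arm", "data": {
  "motion": "0 0 0 0 0 -0.02 0.034;0 0 0 0 0 -0.05 0.034;0 0 0 0 0 -0.09 0.034;0 0 0 0 0 -0.13 0.034;0 0 0 0 0 -0.15 0.034;0 0 0 0 0 -0.15 0.034"
}}

```text
clock: 38.63
position: [0.637, 0.0895, 0.1822]
tool_rot: [1.535, 2.732, 0.012]
contact_force: [0.3, 0.2, -0.3]
opening: 0.0338
gripper_force: 0.0
```

Run:
```python
from h import *
o=robot.get_obs();print(o['position'],o['clock'])
x=np.array([.6335,.0875,.008])
for c in ('scene','top','wrist'):
    p=vision.camera_params(c);vision.read_camera(c)
    m=mask('element_small',c,proj((x+[0,0,.06])[None],p)[0]); 
    if m:
        r=np.argwhere(m[0]);print(c,round(m[1],2),m[2],'box',r.min(0),r.max(0)); 
    a=np.linspace(0,6.28,40);q=proj(np.array([x+[.012*np.cos(t),.012*np.sin(t),z] for t in a for z in (.068,)]),p); print(c,'neck top expected box (col,row)',q.min(0),q.max(0))
go(.51,.37,.19)
```

```text
[0.63701704 0.08948229 0.18217361] 38.6333
scene 0.73 [374.6, 292.5] box [279 356] [304 390]
scene neck top expected box (col,row) [365.97149993 276.25914971] [381.90198854 285.46382043]
top neck top expected box (col,row) [260.52894596 144.12099165] [273.24878438 156.49875296]
wrist 0.66 [315.5, 228.8] box [197 288] [257 343]
wrist neck top expected box (col,row) [300.50938808 224.06936465] [327.69402083 250.47727943]
t 38.93 q [-0.52  0.32  0.43  1.51 -0.13  1.34  0.47] shift [ 0.3034  0.0416 -0.0164]
```

Emit:
{"op": "step_arm", "data": {
  "motion": "0 0 -0.5 0.3 0.038 -0.01 0.045;0 0 -0.5 0.3 0.038 -0.01 0.045;0 0 -0.5 0.3 0.038 -0.01 0.045;0 0 -0.5 0.3 0.038 -0.01 0.045;0 0 -0.5 0.3 0.038 -0.01 0.045;0 0 -0.5 0.3 0.038 -0.01 0.045;0 0 -0.5 0.3 0.038 -0.01 0.045;0 0 -0.5 0.3 0.038 -0.01 0.045;0 0 -0.5 0.3 0.038 -0.01 0.045;0 0 -0.5 0.3 0.038 -0.01 0.045;0 0 -0.5 0.3 0.038 -0.01 0.045"
}}

```text
clock: 39.85
position: [0.5105, 0.3632, 0.1844]
tool_rot: [0.817, 3.033, -0.003]
contact_force: [0.3, -0.8, -0.3]
opening: 0.045
gripper_force: 0.0
```

```bash
python3 wv.py w13 cover_small; python3 -c "
from h import *
go(.449,.3966,.05)"
```

```text
tcp [0.5109 0.3628 0.1847] cam [0.449 0.4   0.382] fwd [ 0.22 -0.13 -0.97]
cover_small [0.4483 0.3965] err 0.034 conf 0.67 free z [ 0.4481  0.3966 -0.0063]
t 39.95 q [-0.83  0.27  0.21  1.52 -0.06  1.35  0.43] shift [ 0.0706 -0.0019  0.1349]
```

Emit:
{"op": "step_arm", "data": {
  "motion": "0 0 0 0.03 -0.002 0.03 0.045;0 0 0 0.06 -0.002 0.06 0.045;0 0 0 0.071 -0.002 0.09 0.045;0 0 0 0.071 -0.002 0.12 0.045;0 0 0 0.071 -0.002 0.145 0.045;0 0 0 0.071 -0.002 0.155 0.045;0 0 0 0.071 -0.002 0.155 0.045;0 0 0 0.071 -0.002 0.155 0.045"
}}

```text
clock: 40.62
position: [0.4484, 0.3983, 0.0309]
tool_rot: [0.816, 3.033, 0.0]
contact_force: [0.6, 0.6, 0.2]
opening: 0.0448
gripper_force: 0.0
```

```bash
python3 -c "
from h import *
go(.4485,.3966,.002)
print(robot.get_obs()['position'])"
```

```text
t 40.62 q [-0.9   0.34  0.16  1.76 -0.06  1.05  0.32] shift [-0.0009 -0.0014  0.0289]
[0.44842396 0.39830541 0.03089535]
```

Emit:
{"op": "step_arm", "data": {
  "motion": "0 0 0 -0.001 -0.001 0.01 0.045;0 0 0 -0.001 -0.001 0.018 0.045;0 0 0 -0.001 -0.001 0.024 0.045;0 0 0 -0.001 -0.001 0.028 0.045;0 0 0 -0.001 -0.001 0.028 0.045;0 0 0 -0.001 -0.001 0.028 0.045"
}}

```text
clock: 41.12
position: [0.4475, 0.3976, 0.0021]
tool_rot: [-0.813, -3.034, 0.0]
contact_force: [0.2, 0.1, 0.1]
opening: 0.0448
gripper_force: 0.0
```

Emit:
{"op": "step_arm", "data": {
  "motion": "0 0 0 0 0 0 0.016;0 0 0 0 0 0 0.016;0 0 0 0 0 0 0.016;0 0 0 0 0 0 0.016;0 0 0 0 0 0 0.016;0 0 0 0 0 0 0.016;0 0 0 0 0 0 0.016"
}}

```text
clock: 41.7
position: [0.4476, 0.3976, 0.0026]
tool_rot: [0.813, 3.034, -0.0]
contact_force: [-2.0, -0.6, 2.5]
opening: 0.0269
gripper_force: 30.0
```

Emit:
{"op": "step_arm", "data": {
  "motion": "0 0 0 0 0 -0.01 0.016;0 0 0 0 0 -0.03 0.016;0 0 0 0 0 -0.06 0.016;0 0 0 0 0 -0.09 0.016;0 0 0 0 0 -0.12 0.016;0 0 0 0 0 -0.13 0.016;0 0 0 0 0 -0.13 0.016;0 0 0 0 0 -0.13 0.016"
}}

```text
clock: 42.37
position: [0.4473, 0.3975, 0.1315]
tool_rot: [-0.813, -3.034, 0.001]
contact_force: [-0.4, -0.1, -4.1]
opening: 0.027
gripper_force: 30.0
```

```bash
python3 -c "
from h import *
go(.6335,.088,.13)
o=robot.get_obs();print(o['position'],o['contact_force'],o['opening'])"
```

```text
t 42.37 q [-0.91  0.24  0.17  1.67 -0.04  1.24  0.31] shift [-0.316  -0.1749  0.0015]
[0.4472593  0.39745595 0.13147692] [-0.35425198 -0.0750189  -4.13637479] 0.027004708108397408
```

Emit:
{"op": "step_arm", "data": {
  "motion": "0 0 0 -0.025 -0.014 0 0.016;0 0 0 -0.05 -0.028 0 0.016;0 0 0 -0.08 -0.044 0 0.016;0 0 0 -0.11 -0.061 0 0.016;0 0 0 -0.14 -0.077 0 0.016;0 0 0 -0.17 -0.094 0 0.016;0 0 0 -0.2 -0.11 0 0.016;0 0 0 -0.23 -0.127 0 0.016;0 0 0 -0.26 -0.144 0 0.016;0 0 0 -0.29 -0.16 0 0.016;0 0 0 -0.31 -0.172 0 0.016;0 0 0 -0.315 -0.174 0 0.016"
}}

```text
clock: 43.37
position: [0.6335, 0.0816, 0.1289]
tool_rot: [-0.825, -3.029, 0.01]
contact_force: [0.2, -0.7, -3.1]
opening: 0.027
gripper_force: 30.0
```

Emit:
{"op": "step_arm", "data": {
  "motion": "0 0 0 0 0 0 0.016;0 0 0 0 0 0 0.016;0 0 0 0 0 0 0.016;0 0 0 0 0 0 0.016;0 0 0 0 0 0 0.016"
}}

```text
clock: 43.78
position: [0.6327, 0.0914, 0.132]
tool_rot: [-0.809, -3.035, -0.001]
contact_force: [0.6, -1.1, -2.8]
opening: 0.0269
gripper_force: 30.0
```

```bash
python3 -c "
from h import *
go(.6325,.089,.08)
o=robot.get_obs();print(o['position'],o['contact_force'],o['opening'])"
```

```text
t 43.78 q [-0.48  0.34  0.37  1.57 -0.13  1.26  0.96] shift [-0.001  -0.0022  0.052 ]
[0.63270473 0.09135387 0.13202611] [ 0.5779625  -1.0645703  -2.83064421] 0.026894653535618828
```

Emit:
{"op": "step_arm", "data": {
  "motion": "0 0 0 -0.001 -0.002 0.01 0.016;0 0 0 -0.001 -0.002 0.02 0.016;0 0 0 -0.001 -0.002 0.03 0.016;0 0 0 -0.001 -0.002 0.04 0.016;0 0 0 -0.001 -0.002 0.05 0.016;0 0 0 -0.001 -0.002 0.055 0.016;0 0 0 -0.001 -0.002 0.055 0.016;0 0 0 -0.001 -0.002 0.055 0.016;0 0 0 -0.001 -0.002 0.055 0.016"
}}

```text
clock: 44.53
position: [0.6338, 0.0873, 0.0778]
tool_rot: [0.813, 3.034, 0.001]
contact_force: [-0.6, 0.4, -2.8]
opening: 0.027
gripper_force: 30.0
```

```bash
python3 -c "
from h import *
go(.6325,.089,.0586)
o=robot.get_obs();print(o['position'],o['contact_force'],o['opening'])"
```

```text
t 44.53 q [-0.47  0.38  0.36  1.62 -0.14  1.16  0.98] shift [0.002  0.0009 0.0192]
[0.63376972 0.0872644  0.07781048] [-0.60656363  0.36852066 -2.8405044 ] 0.026982510687760617
```

Emit:
{"op": "step_arm", "data": {
  "motion": "0 0 0 0.002 0.001 0.004 0.016;0 0 0 0.002 0.001 0.008 0.016;0 0 0 0.002 0.001 0.012 0.016;0 0 0 0.002 0.001 0.015 0.016;0 0 0 0.002 0.001 0.015 0.016;0 0 0 0.002 0.001 0.015 0.016"
}}

```text
clock: 45.03
position: [0.6318, 0.089, 0.0619]
tool_rot: [-0.813, -3.034, 0.0]
contact_force: [0.4, 0.5, -3.9]
opening: 0.0269
gripper_force: 30.0
```

Emit:
{"op": "step_arm", "data": {
  "motion": "0 0 0 0 0 0.002 0.016;0 0 0 0 0 0.004 0.016;0 0 0 0 0 0.0045 0.016;0 0 0 0 0 0.0045 0.016"
}}

```text
clock: 45.37
position: [0.6324, 0.0891, 0.0586]
tool_rot: [0.813, 3.034, 0.001]
contact_force: [-1.6, 0.5, 1.9]
opening: 0.0271
gripper_force: 30.0
```

On the rim at exactly the home height. Releasing and retreating.

Emit:
{"op": "step_arm", "data": {
  "motion": "0 0 0 0 0 0 0.044;0 0 0 0 0 0 0.044;0 0 0 0 0 0 0.044;0 0 0 0 0 0 0.044;0 0 0 0 0 0 0.044"
}}

```text
clock: 45.78
position: [0.6321, 0.0891, 0.0578]
tool_rot: [0.813, 3.034, 0.0]
contact_force: [0.4, -1.5, 0.8]
opening: 0.0428
gripper_force: 0.0
```

Emit:
{"op": "step_arm", "data": {
  "motion": "0 0 0 0 0 -0.02 0.044;0 0 0 0 0 -0.05 0.044;0 0 0 0 0 -0.08 0.044;0 0 0 0 0 -0.11 0.044;0 0 0 -0.06 0 -0.12 0.044;0 0 0 -0.06 0 -0.12 0.044;0 0 0 -0.06 0 -0.12 0.044;0 0 0 -0.06 0 -0.12 0.044"
}}

```text
clock: 46.45
position: [0.6843, 0.0578, 0.1775]
tool_rot: [-0.816, -3.034, 0.001]
contact_force: [0.4, 1.0, -0.6]
opening: 0.0439
gripper_force: 0.0
```

Run:
```python
from h import *
o=robot.get_obs();print(o['position'],o['clock'])
for n,x in (('cover_small',np.array([.6335,.088,.056])),('cover_large',np.array([.466,-.395,.064]))):
  V=[]
  for c in ('scene','wrist','top'):
    p=vision.camera_params(c);vision.read_camera(c)
    m=mask(n,c,proj((x+[0,0,.03])[None],p)[0])
    if m:
        r=np.argwhere(m[0]);s=np.argwhere(sil(n,x,p)>.5);print(n,c,round(m[1],2),'box',r.min(0),r.max(0),'expected',s.min(0),s.max(0)); V.append((m[0],p)); print(fit(n,[V[-1]],x))
```

```text
[0.68432803 0.05784445 0.17745045] 46.45
cover_small scene 0.71 box [260 343] [308 406] expected [259 341] [309 407]
(array([0.60906151, 0.09243388, 0.03703329]), np.float64(0.030847941303439597))
cover_small wrist 0.83 box [109 258] [222 370] expected [108 256] [224 369]
(array([0.63332964, 0.08874261, 0.0502398 ]), np.float64(0.01335834919983081))
cover_large scene 0.9 box [190  77] [238 145] expected [188  75] [238 147]
(array([ 0.42962135, -0.41655684,  0.04324886]), np.float64(0.04742214263221678))
cover_large top 0.93 box [209 492] [275 558] expected [209 490] [276 558]
(array([ 0.47072925, -0.40921101,  0.03040522]), np.float64(0.021966998390247627))
```

Both covers match the home silhouettes and the gripper is clear. Handing in.

```bash
python3 -c "
from station import job
print(job.job_done())"
```

```text
the job is handed in; nothing more can be done
None
```

I handed the job in at about 47 s of the 141 s allowed; the hand-in gave no verdict. By force readings and camera fits, both elements stand in their bowls, the magnet insert is seated and both covers are home; no move went near the shackle or vial block, but I didn't measure them again at the end.

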